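Put the loose gas-line spares away and close the case

TASK

Slide the clear cover of the spares case fully back under the bench lamp, then lay the loose flow meter and the loose gas filter flat on the floor of the compartments, each in the one that already holds another of its kind. Lay them down by hand rather than dropping them in, then slide the cover forward again until the case is fully closed. Do not knock the lamp, and leave the junction box, beaker and multimeter where they are.

Things in the scene. Friction and masses are not known exactly. Their poses are not given: they have to be found in the camera images.
- case: grey painted metal spares case, fixed, 330 (x) x 300 (y) x 60 mm, origin at the centre of its underside, x axis pointing away from the robot. Front half: two open compartments side by side, left (+y) and right (-y). Rear half (x from -9 to 165 mm): closed deck 60 mm high. Aluminium side rails 6 mm wide at |y| 144 to 150 mm rise to 72 mm
- left_floor (a point): centre of the floor of the left (+y) compartment, 8 mm above the bench; axes as the case. The floor is 150 mm (x) by 135 mm (y), the walls around rise 52 mm above it and the 6 mm divider between the compartments 35 mm
- right_floor (a point): centre of the floor of the right (-y) compartment, 8 mm above the bench; axes as the case. The floor is 150 mm (x) by 135 mm (y), the walls around rise 52 mm above it and the 6 mm divider between the compartments 35 mm
- cover (a joint): slide of the cover along the case's +x: 0 = fully closed over the compartments, 0.15 m = fully back over the deck; about 2 N of friction, stays where it is left. The cover is a flat clear plate with aluminium edge strips, 162 (x) x 284 (y) x 5 mm, underside 60 mm above the bench. Fully back it leaves case x from -159 to -15 mm open
- cover_grip (a point): point in the cover's handle, a black upright fin mid-cover, 50 mm long (case x), 16 mm thick (case y), its top 99 mm above the bench; the point is on its centre line, 10 mm below its top, 24 mm above the cover's upper face. At cover = 0 it is at case (-84, 0, 89) mm. Moves with the cover, axes as the case
- lamp: bench lamp, fixed: aluminium light bar with black end caps, 44 (x) x 430 (y) x 26 mm, underside 238 and top 266 mm above the bench, on two 16 mm posts at y = +-200 mm (feet 50 mm); origin on the bench below the bar's middle. The bar lies above the cover's handle when the cover is fully back, so there the tool must lean in under it from the robot's side
- flow_meter: loose flow meter: clear block 62 x 28 x 26 mm between two black end blocks 20 x 32 x 30 mm, a black round knob (18 mm across, 10 mm long) on the +x end; 112 mm long over all along its x; origin at the middle of the clear block, 15 mm above its underside; starts lying on the bench left or right of the case; 0.13 to 0.25 kg
- filter: loose gas filter: steel cylinder 28 mm across, 64 mm long, between two square steel flanges 34 x 34 x 10 mm, a brass nipple (12 mm across, 10 mm long) at each end; 104 mm long over all along its x; origin at its middle, 17 mm above its underside; starts lying on the bench on the other side of the case from the flow meter; 0.2 to 0.42 kg
- flow_meter_stored: a second, identical flow meter that already lies in one compartment, along the outer wall, long axis along the case's x (origin as flow_meter)
- filter_stored: a second, identical filter that already lies in the other compartment, along the outer wall, long axis along the case's x (origin as filter)
- junction_box: bystander: cast aluminium junction box 95 x 95 x 50 mm, origin at the centre of its underside
- beaker: bystander: glass beaker 72 mm across, 90 mm high, origin at the centre of its underside
- multimeter: bystander: black hand-held multimeter 75 x 150 x 40 mm lying on the left of the bench, origin at the centre of its underside
Not all that is in view belongs to the job. Leave any orange or red look-alike of the filter alone. What is shaped like the flow_meter but pink is not meant.

How it is judged:
On the way, in this order (a step that is already met when the one before it is completed fails the run):
1. the cover is slid fully back (within 15 mm) (value of joint cover above 0.135 m), for 0.2 s.
2. with the cover still back, both loose parts lie on the floor of the compartment that holds their like, let go (value of joint cover above 0.12 m and (((x of flow_meter in the frame of case between -0.15 and -0.03 m and z of flow_meter in the frame of case below 0.035 m and y of flow_meter in the frame of case between 0.018 and 0.128 m) and (x of flow_meter_stored in the frame of case between -0.15 and -0.03 m and z of flow_meter_stored in the frame of case below 0.035 m and y of flow_meter_stored in the frame of case between 0.018 and 0.128 m) and (x of filter_stored in the frame of case between -0.15 and -0.03 m and z of filter_stored in the frame of case below 0.035 m and y of filter_stored in the frame of case between -0.128 and -0.018 m)) or ((x of flow_meter in the frame of case between -0.15 and -0.03 m and z of flow_meter in the frame of case below 0.035 m and y of flow_meter in the frame of case between -0.128 and -0.018 m) and (x of flow_meter_stored in the frame of case between -0.15 and -0.03 m and z of flow_meter_stored in the frame of case below 0.035 m and y of flow_meter_stored in the frame of case between -0.128 and -0.018 m) and (x of filter_stored in the frame of case between -0.15 and -0.03 m and z of filter_stored in the frame of case below 0.035 m and y of filter_stored in the frame of case between 0.018 and 0.128 m))) and (((x of filter in the frame of case between -0.15 and -0.03 m and z of filter in the frame of case below 0.035 m and y of filter in the frame of case between 0.018 and 0.128 m) and (x of filter_stored in the frame of case between -0.15 and -0.03 m and z of filter_stored in the frame of case below 0.035 m and y of filter_stored in the frame of case between 0.018 and 0.128 m) and (x of flow_meter_stored in the frame of case between -0.15 and -0.03 m and z of flow_meter_stored in the frame of case below 0.035 m and y of flow_meter_stored in the frame of case between -0.128 and -0.018 m)) or ((x of filter in the frame of case between -0.15 and -0.03 m and z of filter in the frame of case below 0.035 m and y of filter in the frame of case between -0.128 and -0.018 m) and (x of filter_stored in the frame of case between -0.15 and -0.03 m and z of filter_stored in the frame of case below 0.035 m and y of filter_stored in the frame of case between -0.128 and -0.018 m) and (x of flow_meter_stored in the frame of case between -0.15 and -0.03 m and z of flow_meter_stored in the frame of case below 0.035 m and y of flow_meter_stored in the frame of case between 0.018 and 0.128 m))) and contact force between the fingers and flow_meter below 0.1 N and contact force between the fingers and filter below 0.1 N and linear speed of each of flow_meter, filter below 0.02 m/s), for 0.2 s.
At the end, for the whole second after the job is handed in: the cover is closed to within 5 mm; both flow meters lie on the floor of one compartment and both filters on the floor of the other (middle of each part less than 35 mm above the bench and within the compartment), released and at rest (value of joint cover below 0.005 m and (((x of flow_meter in the frame of case between -0.15 and -0.03 m and z of flow_meter in the frame of case below 0.035 m and y of flow_meter in the frame of case between 0.018 and 0.128 m) and (x of flow_meter_stored in the frame of case between -0.15 and -0.03 m and z of flow_meter_stored in the frame of case below 0.035 m and y of flow_meter_stored in the frame of case between 0.018 and 0.128 m) and (x of filter_stored in the frame of case between -0.15 and -0.03 m and z of filter_stored in the frame of case below 0.035 m and y of filter_stored in the frame of case between -0.128 and -0.018 m)) or ((x of flow_meter in the frame of case between -0.15 and -0.03 m and z of flow_meter in the frame of case below 0.035 m and y of flow_meter in the frame of case between -0.128 and -0.018 m) and (x of flow_meter_stored in the frame of case between -0.15 and -0.03 m and z of flow_meter_stored in the frame of case below 0.035 m and y of flow_meter_stored in the frame of case between -0.128 and -0.018 m) and (x of filter_stored in the frame of case between -0.15 and -0.03 m and z of filter_stored in the frame of case below 0.035 m and y of filter_stored in the frame of case between 0.018 and 0.128 m))) and (((x of filter in the frame of case between -0.15 and -0.03 m and z of filter in the frame of case below 0.035 m and y of filter in the frame of case between 0.018 and 0.128 m) and (x of filter_stored in the frame of case between -0.15 and -0.03 m and z of filter_stored in the frame of case below 0.035 m and y of filter_stored in the frame of case between 0.018 and 0.128 m) and (x of flow_meter_stored in the frame of case between -0.15 and -0.03 m and z of flow_meter_stored in the frame of case below 0.035 m and y of flow_meter_stored in the frame of case between -0.128 and -0.018 m)) or ((x of filter in the frame of case between -0.15 and -0.03 m and z of filter in the frame of case below 0.035 m and y of filter in the frame of case between -0.128 and -0.018 m) and (x of filter_stored in the frame of case between -0.15 and -0.03 m and z of filter_stored in the frame of case below 0.035 m and y of filter_stored in the frame of case between -0.128 and -0.018 m) and (x of flow_meter_stored in the frame of case between -0.15 and -0.03 m and z of flow_meter_stored in the frame of case below 0.035 m and y of flow_meter_stored in the frame of case between 0.018 and 0.128 m))) and contact force between the fingers and flow_meter below 0.1 N and contact force between the fingers and filter below 0.1 N and linear speed of each of flow_meter, filter below 0.02 m/s); the robot touches nothing.
It fails at once if a loose part is let go more than about 40 mm above the compartment floor (or anywhere that high) ((height (world z) of flow_meter above 0.065 m and contact force between the fingers and flow_meter below 0.05 N) or (height (world z) of filter above 0.065 m and contact force between the fingers and filter below 0.05 N)).
It fails at once if the lamp is knocked (more than 10 N) (contact force between any of the arm, the fingers, flow_meter, filter and lamp above 10 N).
It fails at once if the junction box, beaker or multimeter is moved more than 30 mm (distance of any of junction_box, beaker, multimeter from where it was at the start of the episode above 0.03 m).
It also fails if it takes over 72 s, if anything falls off the work surface, if the arm or the gripper's body presses on something with over 40 N, if the wrist force passes 120 N, or if a joint passes its speed limit or range.

ROBOT

A 6-joint arm with a two-finger parallel gripper is mounted at the origin on the work surface. World frame = base frame: x ahead of the robot, y to its left, z up, the work surface at z = 0. Lengths are in m, angles in rad, forces in N, time in s.
With the tool pointing down it reaches from about 0.35 to 0.925 m from the base axis. Payload 6.4 kg.
Tool frame: the origin (TCP) lies midway between the tips of the shut fingers; the grasp point (between the pads) lies ctrl.grip_depth behind it (ctrl.grip_depth is the distance from the TCP to the grasp point, in m); z points along the fingers, y is the line along which they close (so a half turn about z gives the same grasp; the last joint's range is limited). The gripper opens to 94 mm and grips with 3 to 60 N. Pads are 16 mm wide; open, the fingers measure 119 mm over their backs; the gripper's body (75 mm by 177 mm) begins 78 mm behind the grasp point.
Start: joints at [-1.385, 0.245, 1.558, -0, 1.339, -0.174], TCP at [0.229, -0.608, 0.205] pointing down, gripper open.
Joint ranges: [-3.13, 3.13], [-1.02, 2.26], [0.13, 2.54], [-0.95, 4.09], [0.21, 2.88], [-2.74, 2.74]. Speed limits (rad/s): [2.57, 2.57, 3.14, 3.14, 3.14, 3.14].

INTERFACE

Orientations are given as a 3x3 rotation matrix whose columns are the frame's x, y, z axes.
In Python, from plant import ctrl, vision, job gives the robot as it stands. The module is installed in compiled form; this text tells all that it offers.
- The arm moves only by the tool arm_command, never from a script. Its argument "targets" is a list of rows, each an object of numbers: "tx", "ty", "tz": the shift along the tool's x, y, z in mm; "wx", "wy", "wz": the turn, a rotation vector about the tool's x, y, z in degrees; "jaw": the opening, from -1 (shut) to 1 (fully open). A call has exactly 10 rows; each row shifts and turns the commanded pose from where the row before left it, along the tool's axes as they then stand; what a row does not reach is not made up. A row lasts 1/10 s, in which the tool goes at most 50 mm and 8.59 degrees, less where a joint would pass 70% of its speed; a pose out of reach is approached as far as the arm can. A call is refused whole if a number of a shift passes 50 or a number of a turn 8.59, either way. A call with a gripper value outside its range is refused whole. The fingers move at their own pace and stop on an object; "grip_force" is the grip in N (left out, the last holds). Time passes only in rows, so rows that do not move let the fingers close, or fill a call up. It gives the time, the measured TCP pose, the force, the opening and the grip force at its end, in the units of the state.
- ctrl.sense(): the state, without advancing time (a new reading comes with each control period).
- vision.grab_frame(name): name is "scene" or "top" or "wrist"; returns a dict with "color" (480x640x3 uint8, red, green, blue), "mtx" (3x3 intrinsics, pixels), "camera_from_world" (4x4, takes a point from world to camera coordinates); the wrist camera has in their place "tool_from_camera" (4x4, takes a point from camera to tool coordinates, whose origin is the TCP and whose axes are the flange's). Camera axes: x right, y down, z forward; pixel columns grow to the right and rows downward; lengths in m; the calibration is good to about 2 mm. A picture is of the moment at which its call begins: read the wrist's pose just before it. There is no depth.
- job.sign_off(): hands the job in; it is judged then, once.
Trained networks look in the newest picture that a camera, given by its name, has taken for a name from the list of things; names that differ only in an ending like _2 or _b are one class to them, and where a whole thing is asked for, a point or a joint stands for the part that bears it (a point fixed in the world has none). Each returns a list of dicts, best first, with "p" (0 to 1); they miss things now and then, are a little off and sometimes report something else, mostly with a low value. They report only what shows in the picture. A call takes as long as a camera call. They do not tell look-alikes from the thing itself.
- vision.find_in(camera, name): "centre" ([x, y, z] in m, in world coordinates, good to about 4 mm: the middle of the surface that is visible of it).
The state is a dict: "clock": time; "q": joint angles; "qd": joint speeds; "joint_torque": joint torques, N m; "ee_pos": TCP position; "ee_rot": TCP orientation; "ft_force": force on the tool from outside, world axes, zero at the start; "torque": the same for the moment, N m; "opening": opening from 0.0 (shut) to 1.0 (fully open); "grip_force": force on a finger pad.
Only numpy, scipy, OpenCV 4.12 (cv2) and the standard library are available. Lean on these libraries where they do the work, as an engineer would, in place of code of your own. Each camera call takes 0.05 s, during which the arm holds its last target. There are 200 camera calls.

## Working session

There is one attempt and no reset: what is moved stays moved. The work goes in short steps, Python scripts to look and compute and a tool call to move; the robot and the scene stay as the last step left them, time stands still between calls to the robot, and variables do not carry over. Pictures are saved under pics/ and viewed, at most 10 in all, crops included, and the job is handed in when it is done.

Besides the shell and the picture viewer there is one more tool, called after "Call:" as name(argument=value, ...), one argument or row to a line, values as JSON. arm_command: Moves the arm, as the interface text tells. Its arguments: {"type":"object","properties":{"targets":{"type":"array","items":{"type":"object","properties":{"tx":{"type":"number"},"ty":{"type":"number"},"tz":{"type":"number"},"wx":{"type":"number"},"wy":{"type":"number"},"wz":{"type":"number"},"jaw":{"type":"number"}}}},"grip_force":{"type":"number"}},"required":["targets"]}

```bash
mkdir -p pics
python3 - <<'E'
from plant import ctrl, vision, job
import cv2,numpy as np
print(ctrl.grip_depth); s=ctrl.sense(); print(s)
for c in ("scene","top"):
    f=vision.grab_frame(c); cv2.imwrite(f"pics/{c}0.png",f["color"][:,:,::-1])
    print(c,f["mtx"].tolist(),np.round(f["camera_from_world"],4).tolist())
    for n in ("case","cover_grip","lamp","flow_meter","filter","flow_meter_stored","filter_stored","junction_box","beaker","multimeter"):
        print(n,[(np.round(d["centre"],3).tolist(),round(d["p"],2)) for d in vision.find_in(c,n)])
E
```

```text
0.0188
{'clock': 0.0, 'q': array([-1.38511311e+00,  2.45827982e-01,  1.55899932e+00,  3.71538297e-05,
        1.33869029e+00, -1.74076201e-01]), 'qd': array([6.67982473e-04, 3.11295816e-04, 7.19578799e-04, 9.03461574e-04,
       2.63486933e-04, 2.78863388e-05]), 'joint_torque': array([ 1.39641620e-04, -4.15835166e+01, -3.14601088e+01,  6.84684492e-02,
        3.33682133e-02, -1.49330644e-04]), 'ee_pos': array([ 0.22874977, -0.60778192,  0.20434437]), 'ee_rot': array([[ 9.35984627e-01,  3.52040731e-01, -3.19841331e-04],
       [ 3.52040683e-01, -9.35982774e-01,  1.89851904e-03],
       [ 3.68990055e-04, -1.88958180e-03, -9.99998147e-01]]), 'ft_force': array([-0.64903451, -0.17535757,  0.628106  ]), 'torque': array([-0.03736467, -0.02050558, -0.00922943]), 'grip_force': 0.0, 'opening': 0.9972039742680303}
scene [[465.5826480119236, 0.0, 312.60399349317584], [0.0, 465.5826480119236, 241.83564423612933], [0.0, 0.0, 1.0]] [[-0.9831, 0.1826, -0.0108, 0.5173], [0.1336, 0.6764, -0.7243, -0.0379], [-0.1249, -0.7135, -0.6894, 1.4361], [0.0, 0.0, 0.0, 1.0]]
case [([0.574, 0.076, 0.063], 0.88)]

[... 539 characters left out ...]
53733], [0.0, 0.0, 1.0]] [[0.0051, -0.9997, -0.0222, 0.0584], [-0.989, -0.0018, -0.1476, 0.5346], [0.1475, 0.0227, -0.9888, 1.1386], [0.0, 0.0, 0.0, 1.0]]
case [([0.552, 0.018, 0.064], 0.59)]
cover_grip [([0.549, 0.018, 0.067], 0.97), ([0.447, -0.332, 0.03], 0.67), ([0.553, 0.02, 0.065], 0.42)]
lamp [([0.646, 0.034, 0.267], 0.79)]
flow_meter [([0.352, 0.374, 0.027], 0.96), ([0.509, 0.324, 0.028], 0.94)]
filter [([0.442, -0.332, 0.031], 0.9), ([0.471, -0.453, 0.026], 0.85), ([0.403, -0.23, 0.031], 0.76)]
flow_meter_stored [([0.471, -0.1, 0.038], 0.52)]
filter_stored []
junction_box [([0.662, -0.362, 0.047], 0.59)]
beaker [([0.69, 0.379, 0.05], 0.68)]
multimeter [([0.573, 0.525, 0.037], 0.61)]
```

View pics/scene0.png

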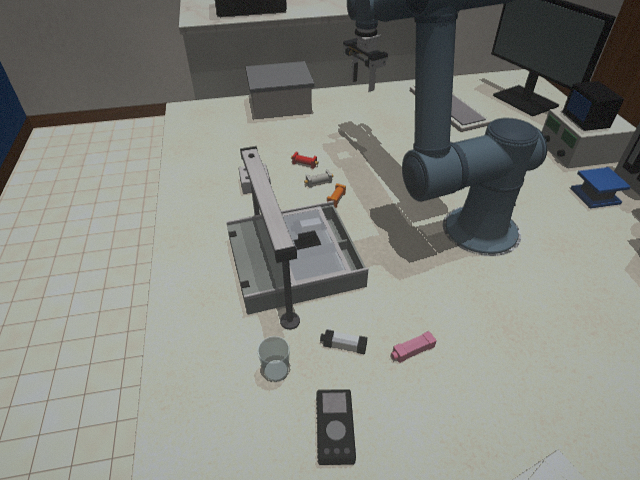

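View pics/top0.png

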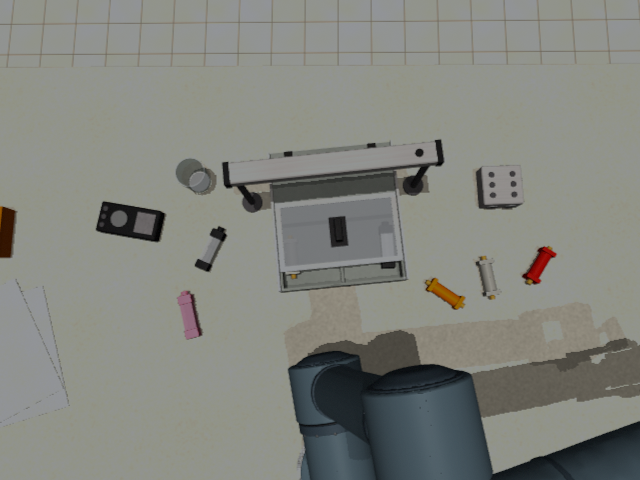

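The top view shows the case around px (338,215), with the handle at (338,231). The stored filter, seen by its brass nipple, is left at (293,273), and the stored flow meter is right at (388,250). The loose flow meter is at (211,249) and the steel filter at (488,277). The pink, orange and red ones are look-alikes. Next I'll zoom in for accurate corners.

Run:
```python
import cv2
i=cv2.imread("pics/top0.png")
a=cv2.resize(i[130:305,255:455],None,fx=4,fy=4,interpolation=cv2.INTER_CUBIC)[:600]
a=cv2.convertScaleAbs(a,alpha=1.4,beta=10)
b=cv2.resize(i[215:315,190:240],None,fx=6,fy=6,interpolation=cv2.INTER_CUBIC)
c=cv2.resize(i[240:315,460:515],None,fx=6,fy=6,interpolation=cv2.INTER_CUBIC)
cv2.imwrite("pics/caseC.png",cv2.resize(i[135:300,260:450],None,fx=3.6,fy=3.6,interpolation=cv2.INTER_CUBIC))
import numpy as np
o=np.zeros((600,640,3),np.uint8);o[:b.shape[0],:300]=b;o[:c.shape[0],310:310+c.shape[1]]=c
cv2.imwrite("pics/parts.png",o)
```

```text
(no output)
```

View pics/caseC.png

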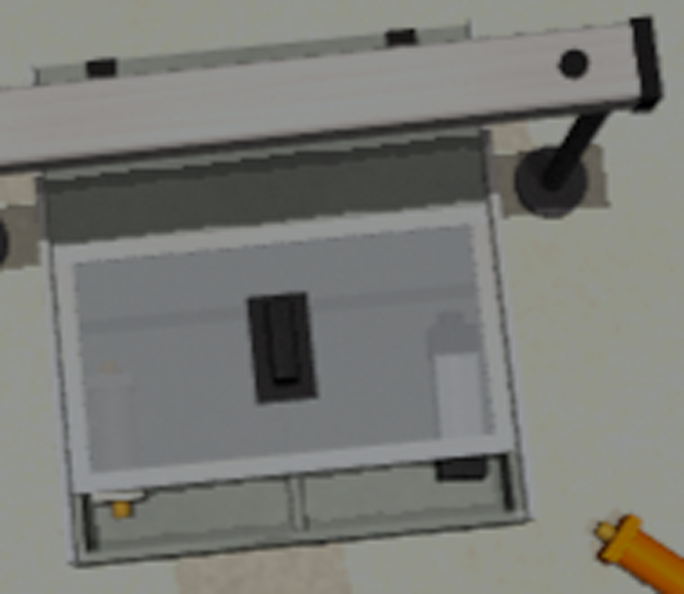

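View pics/parts.png

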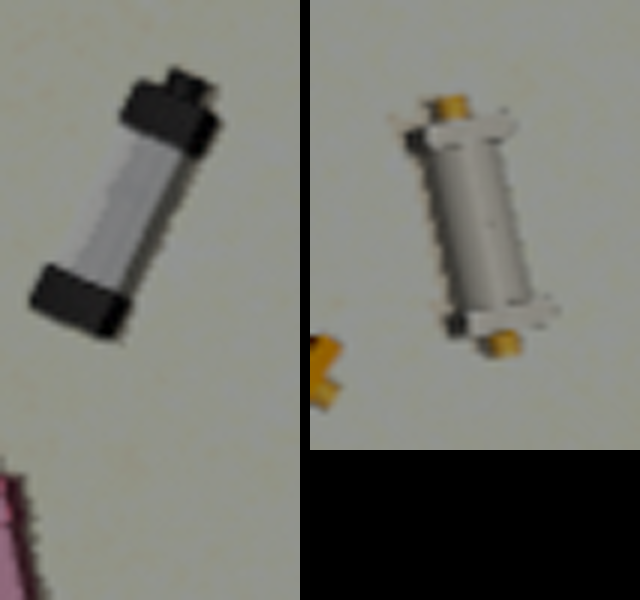

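The cover is about 50 mm open. In the crops I read the case corners, handle fin, lamp ends and part end blocks, so now I fit poses to them.

```bash
cat > h.py <<'E'
import numpy as np
from scipy.optimize import least_squares
K=np.array([[497.58197107056554,0,321.0960304177687],[0,497.58197107056554,238.28516365553733],[0,0,1]])
T=np.array([[0.0051,-0.9997,-0.0222,0.0584],[-0.989,-0.0018,-0.1476,0.5346],[0.1475,0.0227,-0.9888,1.1386]])
def proj(P,K=K,T=T):
    c=np.atleast_2d(P)@T[:3,:3].T+T[:3,3]; u=c@K.T; return u[:,:2]/u[:,2:]
def ray(px,z,K=K,T=T):
    d=T[:3,:3].T@np.linalg.inv(K)@np.array([*px,1]); o=-T[:3,:3].T@T[:3,3]; return o+d*(z-o[2])/d[2]
def pose(p,L):
    L=np.atleast_2d(L); c,s=np.cos(p[2]),np.sin(p[2])
    return np.c_[p[0]+c*L[:,0]-s*L[:,1],p[1]+s*L[:,0]+c*L[:,1],L[:,2]]
def fit(L,px,p0):
    L=np.array(L);px=np.array(px)
    r=least_squares(lambda p:(proj(pose(p,L))-px).ravel(),p0,loss="soft_l1")
    return r.x,np.round(proj(pose(r.x,L))-px,1)
E
python3 - <<'E'
from h import *
cr=lambda l:np.array(l)/3.6+[260,135]
for zr in (.06,.072):
    p,r=fit([[-.165,.15,.06],[-.165,-.15,.06],[.165,.15,zr],[.165,-.15,zr],[-.159,0,.043]],cr([[76,563],[530,519],[35,70],[470,22],[299,528]]),[.55,.02,0])
    print("case",p,np.degrees(p[2]),r.tolist())
h,r=fit([[.025,.008,.099],[.025,-.008,.099],[-.025,-.008,.099],[-.025,.008,.099]],cr([[265,303],[290,301],[300,380],[274,384]]),[.55,.02,0]); print("handle",h,r.tolist())
c,s=np.cos(p[2]),np.sin(p[2]); d=h[:2]-p[:2]; print("handle in case",d@[c,s],d@[-s,c])
l,r=fit([[-.022,.215,.266],[.022,.215,.266],[.022,-.215,.266],[-.022,-.215,.266]],[[227,187],[223,163],[437.5,141],[442,163]],[.65,.03,0]); print("lamp",l,r.tolist())
d=l[:2]-p[:2]; print("lamp in case",d@[c,s],d@[-s,c])
f=lambda x,o:np.array(x)/6+o
a,b=ray(f([165,115],[190,215]),.03),ray(f([77,299],[190,215]),.03); print("fm",(a+b)/2,np.degrees(np.arctan2(*(a-b)[1::-1])),np.linalg.norm(a-b))
a,b=ray(f([472-310,130],[460,240]),.034),ray(f([511-310,318],[460,240]),.034); print("fil",(a+b)/2,np.degrees(np.arctan2(*(a-b)[1::-1])),np.linalg.norm(a-b))
E
```

```text
case [0.58716137 0.02424655 0.10276489] 5.887994315095543 [[-2.4, 0.1], [1.6, -0.6], [-2.7, -0.6], [1.2, 0.0], [0.2, 1.2]]
case [0.58583655 0.02444006 0.10300642] 5.901832849838237 [[-2.5, 0.7], [1.6, -0.0], [-3.4, -1.7], [1.7, -1.2], [0.2, 1.8]]
handle [0.54469754 0.019988   0.11706082] [[-0.0, 0.4], [0.1, 0.1], [-0.1, -0.1], [0.0, -0.4]]
handle in case -0.04137873411575405 -0.00019837290365790322
lamp [0.64841385 0.0345423  0.10848635] [[-3.5, -0.9], [-1.1, 1.4], [2.5, 0.1], [1.2, -0.3]]
lamp in case 0.06328436693325597 0.0036142204319499624
fm [0.50844704 0.32593491 0.03      ] -23.675153222388097 0.08086594119162356
fil [ 0.44393512 -0.33542913  0.034     ] 9.17247887231707 0.07408275629369517
```

```bash
cat > pl.py <<'E'
import numpy as np, json
from scipy.spatial.transform import Rotation as R, Slerp
from plant import ctrl
CASE=np.array([.587,.0243]); YAW=5.9
GD=ctrl.grip_depth
def case2w(x,y,z):
    c,s=np.cos(np.radians(YAW)),np.sin(np.radians(YAW)); return np.array([CASE[0]+c*x-s*y,CASE[1]+s*x+c*y,z])
def orient(yaw,lean=0):   # tool x along yaw, z down, leaning forward
    return R.from_euler("Z",yaw,degrees=True)*R.from_euler("X",180,degrees=True)*R.from_euler("Y",lean,degrees=True)
def P(g,yaw,lean=0,back=0):  # grasp point -> TCP pose
    o=orient(yaw,lean); return np.array(g)+o.apply([0,0,GD-back]),o
def plan(wps,vmax=30,wmax=6,start=None):
    s=ctrl.sense(); p,o=(s["ee_pos"],R.from_matrix(s["ee_rot"])) if start is None else start
    rows=[]
    for (q,oq),jaw,*rest in wps:
        v=rest[0] if rest else vmax
        n=max(1,int(np.ceil(max(np.linalg.norm(q-p)*1000/v,(o.inv()*oq).magnitude()*180/np.pi/wmax))))
        p0,sl=p,Slerp([0,1],R.concatenate([o,oq]))
        for i in range(1,n+1):
            t=np.round(o.inv().apply(p0+(q-p0)*i/n-p)*1000)
            w=np.round((o.inv()*sl(i/n)).as_rotvec(degrees=True)*2)/2
            rows.append([*t,*w,jaw]); p=p+o.apply(t/1000); o=o*R.from_rotvec(w,degrees=True)
    print("n",len(rows),"end",np.round(p,4),"from",np.round(s["ee_pos"],4),"t",round(s["clock"],2),"F",np.round(s["ft_force"],1),"open",round(s["opening"]*94,1))
    for k in range(0,len(rows),10):
        print(json.dumps([{a:b+0. for a,b in zip(("tx","ty","tz","wx","wy","wz","jaw"),r) if b or a=="jaw"} for r in rows[k:k+10]]).replace(".0,",",").replace(".0}","}").replace(" ",""))
    return p,o
E
python3 - <<'E'
from pl import *
g=np.array([.5447,.020,.091])
plan([(P([.42,-.08,.26],6,20),.2,45),(P(g,6.2,45,.09),.2),(P(g,6.2,45),.2,20)],wmax=7)
E
```

```text
n 24 end [0.5579 0.0215 0.0781] from [ 0.2289 -0.6084  0.2055] t 1.1 F [-0.7 -0.5 -0.4] open 94.1
[{"tx":29,"ty":-33,"tz":-3,"wy":1.5,"wz":1,"jaw":0.2},{"tx":28,"ty":-33,"tz":-2,"wx":-0.5,"wy":1.5,"wz":1,"jaw":0.2},{"tx":27,"ty":-34,"tz":-2,"wy":1.5,"wz":1.5,"jaw":0.2},{"tx":27,"ty":-34,"tz":-1,"wx":-0.5,"wy":1.5,"wz":1,"jaw":0.2},{"tx":26,"ty":-35,"wy":1.5,"wz":1,"jaw":0.2},{"tx":25,"ty":-35,"wy":1.5,"wz":1,"jaw":0.2},{"tx":25,"ty":-36,"tz":1,"wx":-0.5,"wy":1.5,"wz":1.5,"jaw":0.2},{"tx":24,"ty":-36,"tz":1,"wy":1.5,"wz":1,"jaw":0.2},{"tx":23,"ty":-37,"tz":2,"wy":2,"wz":1,"jaw":0.2},{"tx":23,"ty":-37,"tz":2,"wx":-0.5,"wy":1.5,"wz":1,"jaw":0.2}]
[{"tx":21,"ty":-38,"tz":3,"wy":1.5,"wz":1,"jaw":0.2},{"tx":21,"ty":-38,"tz":3,"wx":-0.5,"wy":1.5,"wz":1.5,"jaw":0.2},{"tx":20,"ty":-39,"tz":4,"wy":1.5,"wz":1,"jaw":0.2},{"tx":6,"ty":-14,"tz":20,"wy":4,"jaw":0.2},{"tx":5,"ty":-15,"tz":21,"wy":4.5,"jaw":0.2},{"tx":4,"ty":-14,"tz":21,"wy":4,"jaw":0.2},{"tx":2,"ty":-14,"tz":21,"wy":4,"jaw":0.2},{"ty":-14,"tz":21,"wy":4,"jaw":0.2},{"tx":-1,"ty":-15,"tz":21,"wy":4.5,"jaw":0.2},{"tz":18,"jaw":0.2}]
[{"tz":18,"jaw":0.2},{"tz":18,"jaw":0.2},{"tz":18,"jaw":0.2},{"tz":18,"jaw":0.2}]
```

Call:
arm_command(
  targets=[
    {"tx": 29,"ty": -33,"tz": -3,"wy": 1.5,"wz": 1,"jaw": 0.2},
    {"tx": 28,"ty": -33,"tz": -2,"wx": -0.5,"wy": 1.5,"wz": 1,"jaw": 0.2},
    {"tx": 27,"ty": -34,"tz": -2,"wy": 1.5,"wz": 1.5,"jaw": 0.2},
    {"tx": 27,"ty": -34,"tz": -1,"wx": -0.5,"wy": 1.5,"wz": 1,"jaw": 0.2},
    {"tx": 26,"ty": -35,"wy": 1.5,"wz": 1,"jaw": 0.2},
    {"tx": 25,"ty": -35,"wy": 1.5,"wz": 1,"jaw": 0.2},
    {"tx": 25,"ty": -36,"tz": 1,"wx": -0.5,"wy": 1.5,"wz": 1.5,"jaw": 0.2},
    {"tx": 24,"ty": -36,"tz": 1,"wy": 1.5,"wz": 1,"jaw": 0.2},
    {"tx": 23,"ty": -37,"tz": 2,"wy": 2,"wz": 1,"jaw": 0.2},
    {"tx": 23,"ty": -37,"tz": 2,"wx": -0.5,"wy": 1.5,"wz": 1,"jaw": 0.2},
  ],
)

```text
invalid input
```

Call:
arm_command(
  targets=[
    {"tx": 21,"ty": -38,"tz": 3,"wy": 1.5,"wz": 1,"jaw": 0.2},
    {"tx": 21,"ty": -38,"tz": 3,"wx": -0.5,"wy": 1.5,"wz": 1.5,"jaw": 0.2},
    {"tx": 20,"ty": -39,"tz": 4,"wy": 1.5,"wz": 1,"jaw": 0.2},
    {"tx": 6,"ty": -14,"tz": 20,"wy": 4,"jaw": 0.2},
    {"tx": 5,"ty": -15,"tz": 21,"wy": 4.5,"jaw": 0.2},
    {"tx": 4,"ty": -14,"tz": 21,"wy": 4,"jaw": 0.2},
    {"tx": 2,"ty": -14,"tz": 21,"wy": 4,"jaw": 0.2},
    {"ty": -14,"tz": 21,"wy": 4,"jaw": 0.2},
    {"tx": -1,"ty": -15,"tz": 21,"wy": 4.5,"jaw": 0.2},
    {"tz": 0,"jaw": 0.2},
  ],
)

```text
invalid input
```

Run:
```python
from pl import *
from plant import vision
import cv2
f=vision.grab_frame("wrist"); cv2.imwrite("pics/w1.png",f["color"][:,:,::-1]); print(f["tool_from_camera"].tolist())
g=np.array([.5447,.020,.091])
e=plan([(P(g,6.2,45),.2,12)])
s=ctrl.sense(); print(np.round(s["ee_rot"],3).tolist())
```

```text
[[-0.00010549579913568677, -0.9576521587660415, -0.28792765008136284, 0.08517203439424935], [0.9999996248643523, -0.0003485693086591757, 0.0007929505599481186, -0.0003014714014815123], [-0.0008597335574617287, -0.2879274584164847, 0.9576518362891772, -0.17922510151377344], [0.0, 0.0, 0.0, 1.0]]
n 61 end [0.5575 0.0214 0.0775] from [ 0.2289 -0.6084  0.2055] t 1.15 F [-0.4 -0.2  0.2] open 94.3
[{"tx":9,"ty":-8,"tz":2,"wy":0.5,"jaw":0.2},{"tx":8,"ty":-8,"tz":2,"wy":1,"wz":0.5,"jaw":0.2},{"tx":9,"ty":-7,"tz":3,"wx":-0.5,"wy":0.5,"jaw":0.2},{"tx":8,"ty":-8,"tz":2,"wy":1,"wz":0.5,"jaw":0.2},{"tx":9,"ty":-8,"tz":2,"wy":0.5,"jaw":0.2},{"tx":8,"ty":-8,"tz":3,"wy":1,"wz":0.5,"jaw":0.2},{"tx":9,"ty":-8,"tz":3,"wy":0.5,"jaw":0.2},{"tx":8,"ty":-8,"tz":2,"wy":1,"wz":0.5,"jaw":0.2},{"tx":8,"ty":-8,"tz":3,"wx":-0.5,"wy":0.5,"jaw":0.2},{"tx":8,"ty":-8,"tz":3,"wy":1,"jaw":0.2}]
[{"tx":8,"ty":-8,"tz":3,"wy":0.5,"wz":0.5,"jaw":0.2},{"tx":8,"ty":-9,"tz":3,"wy":1,"jaw":0.2},{"tx":8,"ty":-8,"tz":4,"wy":0.5,"wz":0.5,"jaw":0.2},{"tx":8,"ty":-8,"tz":3,"wx":-0.5,"wy":1,"jaw":0.2},{"tx":8,"ty":-8,"tz":3,"wy":0.
[... 1598 characters left out ...]
":0.2},{"tx":4,"ty":-10,"tz":6,"wy":1,"wz":0.5,"jaw":0.2},{"tx":5,"ty":-9,"tz":5,"wy":0.5,"jaw":0.2}]
[{"tx":4,"ty":-9,"tz":6,"wy":1,"wz":0.5,"jaw":0.2},{"tx":4,"ty":-10,"tz":6,"wx":-0.5,"wy":0.5,"jaw":0.2},{"tx":5,"ty":-9,"tz":6,"wy":1,"wz":0.5,"jaw":0.2},{"tx":4,"ty":-10,"tz":6,"wy":0.5,"jaw":0.2},{"tx":4,"ty":-9,"tz":5,"wy":1,"wz":0.5,"jaw":0.2},{"tx":3,"ty":-10,"tz":6,"wy":0.5,"jaw":0.2},{"tx":4,"ty":-9,"tz":6,"wx":-0.5,"wy":1,"wz":0.5,"jaw":0.2},{"tx":3,"ty":-10,"tz":6,"wy":0.5,"jaw":0.2},{"tx":4,"ty":-10,"tz":6,"wy":1,"jaw":0.2},{"tx":3,"ty":-9,"tz":6,"wy":0.5,"wz":0.5,"jaw":0.2}]
[{"tx":3,"ty":-10,"tz":6,"wy":1,"jaw":0.2}]
[[0.936, 0.352, 0.0], [0.352, -0.936, -0.0], [0.0, 0.0, -1.0]]
```

View pics/w1.png

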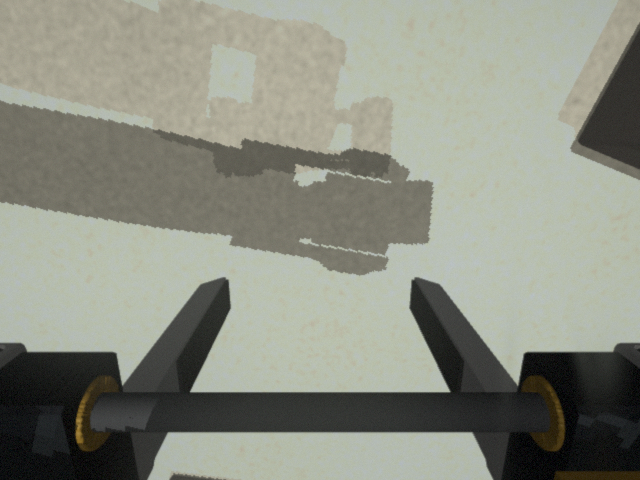

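The rows were refused, probably because every field must be given. The wrist camera also sits on the tool's +x side, which would lean up towards the lamp. I'll flip the tool yaw by 180° so it hangs on the low side.

```bash
sed -i 's/ if b or a=="jaw"//' pl.py
python3 - <<'E'
from pl import *
g=np.array([.5447,.020,.091])
plan([(P([.42,-.08,.26],170),.2,45),(P(g,186.2,-45,.08),.2)],wmax=8)
E
```

```text
n 25 end [0.5015 0.0157 0.1341] from [ 0.2289 -0.6084  0.2055] t 1.15 F [-0.4 -0.2  0.2] open 94.3
[{"tx":19,"ty":-22,"tz":-2,"wx":0,"wy":0,"wz":-8,"jaw":0.2},{"tx":22,"ty":-20,"tz":-2,"wx":0,"wy":0,"wz":-7.5,"jaw":0.2},{"tx":25,"ty":-17,"tz":-2,"wx":0,"wy":0,"wz":-8,"jaw":0.2},{"tx":26,"ty":-13,"tz":-2,"wx":0,"wy":0,"wz":-8,"jaw":0.2},{"tx":29,"ty":-9,"tz":-1,"wx":0,"wy":0,"wz":-8,"jaw":0.2},{"tx":29,"ty":-5,"tz":-2,"wx":0,"wy":0,"wz":-7.5,"jaw":0.2},{"tx":29,"ty":-1,"tz":-2,"wx":0,"wy":0,"wz":-8,"jaw":0.2},{"tx":30,"ty":3,"tz":-2,"wx":0,"wy":0,"wz":-8,"jaw":0.2},{"tx":28,"ty":7,"tz":-2,"wx":0,"wy":0,"wz":-8,"jaw":0.2},{"tx":28,"ty":10,"tz":-2,"wx":0,"wy":0,"wz":-7.5,"jaw":0.2}]
[{"tx":26,"ty":15,"tz":-2,"wx":0,"wy":0,"wz":-8,"jaw":0.2},{"tx":23,"ty":18,"tz":-2,"wx":0,"wy":0,"wz":-8,"jaw":0.2},{"tx":21,"ty":21,"tz":-1,"wx":0,"wy":0,"wz":-7.5,"jaw":0.2},{"tx":18,"ty":23,"tz":-2,"wx":0,"wy":0,"wz":-8,"jaw":0.2},{"tx":15,"ty":26,"tz":-2,"wx":0,"wy":0,"wz":-8,"jaw":0.2},{"tx":11,"ty":27,"tz":-2,"wx":0,"wy":0,"wz":-8,"jaw":0.2},{"tx":7,"ty":29,"tz":-2,"wx":0,"wy":0,"wz":-7.5,"jaw":0.2},{"tx":3,"ty":29,"tz":-2,"wx":0,"wy":0,"wz":-8,"jaw":0.2},{"tx":-1,"ty":30,"tz":-2,"wx":0,"wy":0,"wz":-8,"jaw":0.2},{"tx":-11,"ty":18,"tz":18,"wx":-1,"wy":-7.5,"wz":-2.5,"jaw":0.2}]
[{"tx":-9,"ty":17,"tz":19,"wx":-1,"wy":-7.5,"wz":-2.5,"jaw":0.2},{"tx":-7,"ty":17,"tz":21,"wx":-1,"wy":-7.5,"wz":-2.5,"jaw":0.2},{"tx":-5,"ty":16,"tz":22,"wx":-1,"wy":-7.5,"wz":-2.5,"jaw":0.2},{"tx":-3,"ty":15,"tz":23,"wx":-1.5,"wy":-7.5,"wz":-2.5,"jaw":0.2},{"tx":0,"ty":15,"tz":23,"wx":-1,"wy":-7,"wz":-2.5,"jaw":0.2}]
```

Call:
arm_command(
  targets=[
    {"tx": 19,"ty": -22,"tz": -2,"wx": 0,"wy": 0,"wz": -8,"jaw": 0.2},
    {"tx": 22,"ty": -20,"tz": -2,"wx": 0,"wy": 0,"wz": -7.5,"jaw": 0.2},
    {"tx": 25,"ty": -17,"tz": -2,"wx": 0,"wy": 0,"wz": -8,"jaw": 0.2},
    {"tx": 26,"ty": -13,"tz": -2,"wx": 0,"wy": 0,"wz": -8,"jaw": 0.2},
    {"tx": 29,"ty": -9,"tz": -1,"wx": 0,"wy": 0,"wz": -8,"jaw": 0.2},
    {"tx": 29,"ty": -5,"tz": -2,"wx": 0,"wy": 0,"wz": -7.5,"jaw": 0.2},
    {"tx": 29,"ty": -1,"tz": -2,"wx": 0,"wy": 0,"wz": -8,"jaw": 0.2},
    {"tx": 30,"ty": 3,"tz": -2,"wx": 0,"wy": 0,"wz": -8,"jaw": 0.2},
    {"tx": 28,"ty": 7,"tz": -2,"wx": 0,"wy": 0,"wz": -8,"jaw": 0.2},
    {"tx": 28,"ty": 10,"tz": -2,"wx": 0,"wy": 0,"wz": -7.5,"jaw": 0.2},
  ],
  grip_force=25,
)

```text
clock: 2.15
ee_pos: [0.3293, -0.3292, 0.2247]
ee_rot: [[-0.164, 0.987, 0.0], [0.987, 0.164, -0.0], [-0.0, 0.0, -1.0]]
ft_force: [0.3, 0.4, -0.0]
opening: 0.601
grip_force: 0.0
```

Call:
arm_command(
  targets=[
    {"tx": 26,"ty": 15,"tz": -2,"wx": 0,"wy": 0,"wz": -8,"jaw": 0.2},
    {"tx": 23,"ty": 18,"tz": -2,"wx": 0,"wy": 0,"wz": -8,"jaw": 0.2},
    {"tx": 21,"ty": 21,"tz": -1,"wx": 0,"wy": 0,"wz": -7.5,"jaw": 0.2},
    {"tx": 18,"ty": 23,"tz": -2,"wx": 0,"wy": 0,"wz": -8,"jaw": 0.2},
    {"tx": 15,"ty": 26,"tz": -2,"wx": 0,"wy": 0,"wz": -8,"jaw": 0.2},
    {"tx": 11,"ty": 27,"tz": -2,"wx": 0,"wy": 0,"wz": -8,"jaw": 0.2},
    {"tx": 7,"ty": 29,"tz": -2,"wx": 0,"wy": 0,"wz": -7.5,"jaw": 0.2},
    {"tx": 3,"ty": 29,"tz": -2,"wx": 0,"wy": 0,"wz": -8,"jaw": 0.2},
    {"tx": -1,"ty": 30,"tz": -2,"wx": 0,"wy": 0,"wz": -8,"jaw": 0.2},
    {"tx": 0,"ty": 0,"tz": 0,"wx": 0,"wy": 0,"wz": 0,"jaw": 0.2},
  ],
)

```text
clock: 3.15
ee_pos: [0.4203, -0.0777, 0.2419]
ee_rot: [[-0.986, 0.166, 0.001], [0.166, 0.986, 0.0], [-0.001, 0.0, -1.0]]
ft_force: [-0.0, -0.3, -0.4]
opening: 0.6
grip_force: 0.0
```

Run:
```python
from pl import *
g=np.array([.5447,.020,.091])
print(np.round(ctrl.sense()["q"],2))
plan([(P(g,186.2,-45,.06),.2)],wmax=6)
```

```text
[-0.45 -0.34  2.06  0.    1.43 -1.85]
n 8 end [0.5157 0.0167 0.12  ] from [ 0.4203 -0.0777  0.2419] t 3.15 F [-0.  -0.3 -0.4] open 56.4
[{"tx":-10,"ty":14,"tz":15,"wx":-1,"wy":-5.5,"wz":-2,"jaw":0.2},{"tx":-8,"ty":13,"tz":17,"wx":-0.5,"wy":-5.5,"wz":-2,"jaw":0.2},{"tx":-8,"ty":12,"tz":17,"wx":-1,"wy":-5.5,"wz":-1.5,"jaw":0.2},{"tx":-6,"ty":12,"tz":18,"wx":-0.5,"wy":-6,"wz":-2,"jaw":0.2},{"tx":-5,"ty":12,"tz":19,"wx":-1,"wy":-5.5,"wz":-2,"jaw":0.2},{"tx":-3,"ty":11,"tz":19,"wx":-0.5,"wy":-5.5,"wz":-2,"jaw":0.2},{"tx":-2,"ty":11,"tz":20,"wx":-1,"wy":-5.5,"wz":-1.5,"jaw":0.2},{"tx":0,"ty":11,"tz":20,"wx":-0.5,"wy":-5.5,"wz":-2,"jaw":0.2}]
```

Call:
arm_command(
  targets=[
    {"tx": -10,"ty": 14,"tz": 15,"wx": -1,"wy": -5.5,"wz": -2,"jaw": 0.2},
    {"tx": -8,"ty": 13,"tz": 17,"wx": -0.5,"wy": -5.5,"wz": -2,"jaw": 0.2},
    {"tx": -8,"ty": 12,"tz": 17,"wx": -1,"wy": -5.5,"wz": -1.5,"jaw": 0.2},
    {"tx": -6,"ty": 12,"tz": 18,"wx": -0.5,"wy": -6,"wz": -2,"jaw": 0.2},
    {"tx": -5,"ty": 12,"tz": 19,"wx": -1,"wy": -5.5,"wz": -2,"jaw": 0.2},
    {"tx": -3,"ty": 11,"tz": 19,"wx": -0.5,"wy": -5.5,"wz": -2,"jaw": 0.2},
    {"tx": -2,"ty": 11,"tz": 20,"wx": -1,"wy": -5.5,"wz": -1.5,"jaw": 0.2},
    {"tx": 0,"ty": 11,"tz": 20,"wx": -0.5,"wy": -5.5,"wz": -2,"jaw": 0.2},
    {"tx": 0,"ty": 0,"tz": 10,"wx": 0,"wy": 0,"wz": 0,"jaw": 0.2},
    {"tx": 0,"ty": 0,"tz": 10,"wx": 0,"wy": 0,"wz": 0,"jaw": 0.2},
  ],
)

```text
clock: 4.15
ee_pos: [0.527, 0.0135, 0.1074]
ee_rot: [[-0.72, -0.096, 0.687], [-0.066, 0.995, 0.071], [-0.691, 0.006, -0.723]]
ft_force: [-0.0, -0.2, 0.3]
opening: 0.599
grip_force: 0.0
```

Run:
```python
from pl import *
from plant import vision
import cv2
g=np.array([.5447,.020,.091])
print(np.round(ctrl.sense()["q"],2),[(np.round(d["centre"],3),d["p"]) for d in vision.find_in("wrist","cover_grip")])
f=vision.grab_frame("wrist"); cv2.imwrite("pics/w2.png",f["color"][:,:,::-1])
plan([(P(g,186.2,-45),.2)],vmax=10)
```

```text
[-0.36 -0.31  2.45  0.85  0.43 -2.71] []
n 5 end [0.558  0.0218 0.0781] from [0.5272 0.0136 0.1075] t 4.25 F [-0.7 -0.5  0.1] open 56.6
[{"tx":0,"ty":1,"tz":9,"wx":0,"wy":-0.5,"wz":0,"jaw":0.2},{"tx":-1,"ty":1,"tz":8,"wx":0,"wy":0,"wz":-0.5,"jaw":0.2},{"tx":0,"ty":1,"tz":9,"wx":0,"wy":-0.5,"wz":0,"jaw":0.2},{"tx":0,"ty":1,"tz":9,"wx":0,"wy":0,"wz":0,"jaw":0.2},{"tx":-1,"ty":1,"tz":8,"wx":0,"wy":-0.5,"wz":0,"jaw":0.2}]
```

View pics/w2.png

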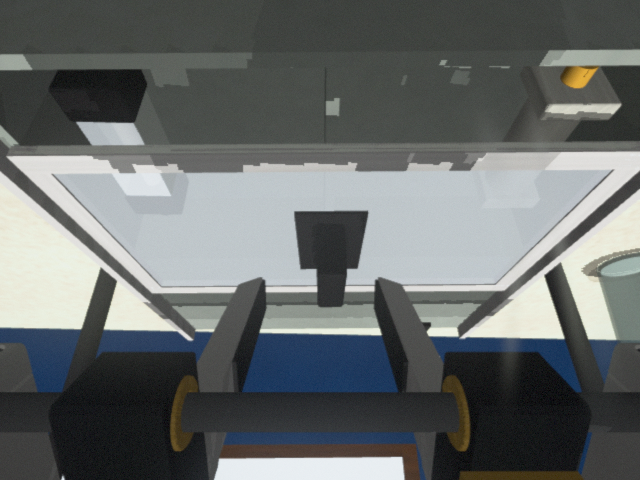

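The picture shows the fin at px (330,285), centred between the fingers at (245,300) and (390,300), so alignment is good. Joint 6 is at -2.71, close to its limit, because the 45° lean puts the wrist near a singularity. I'll reduce the lean to about 36°.

Run:
```python
from pl import *
g=np.array([.5447,.020,.091])
plan([(P(g,186.2,-36,.03),.2),(P(g,186.2,-36),.2)],vmax=10,wmax=3)
```

```text
n 7 end [0.5559 0.0216 0.0761] from [0.5272 0.0136 0.1075] t 4.25 F [-0.7 -0.5  0.1] open 56.6
[{"tx":-1,"ty":2,"tz":4,"wx":0,"wy":2.5,"wz":0,"jaw":0.2},{"tx":-1,"ty":1,"tz":5,"wx":0,"wy":2.5,"wz":-0.5,"jaw":0.2},{"tx":-2,"ty":2,"tz":4,"wx":0,"wy":2.5,"wz":0,"jaw":0.2},{"tx":0,"ty":0,"tz":8,"wx":0,"wy":0,"wz":0,"jaw":0.2},{"tx":0,"ty":0,"tz":7,"wx":0,"wy":0,"wz":0,"jaw":0.2},{"tx":0,"ty":0,"tz":8,"wx":0,"wy":0,"wz":0,"jaw":0.2},{"tx":0,"ty":0,"tz":7,"wx":0,"wy":0,"wz":0,"jaw":0.2}]
```

Call:
arm_command(
  targets=[
    {"tx": -1,"ty": 2,"tz": 4,"wx": 0,"wy": 2.5,"wz": 0,"jaw": 0.2},
    {"tx": -1,"ty": 1,"tz": 5,"wx": 0,"wy": 2.5,"wz": -0.5,"jaw": 0.2},
    {"tx": -2,"ty": 2,"tz": 4,"wx": 0,"wy": 2.5,"wz": 0,"jaw": 0.2},
    {"tx": 0,"ty": 0,"tz": 8,"wx": 0,"wy": 0,"wz": 0,"jaw": 0.2},
    {"tx": 0,"ty": 0,"tz": 7,"wx": 0,"wy": 0,"wz": 0,"jaw": 0.2},
    {"tx": 0,"ty": 0,"tz": 8,"wx": 0,"wy": 0,"wz": 0,"jaw": 0.2},
    {"tx": 0,"ty": 0,"tz": 7,"wx": 0,"wy": 0,"wz": 0,"jaw": 0.2},
    {"tx": 0,"ty": 0,"tz": 0,"wx": 0,"wy": 0,"wz": 0,"jaw": -0.3},
    {"tx": 0,"ty": 0,"tz": 0,"wx": 0,"wy": 0,"wz": 0,"jaw": -1},
    {"tx": 0,"ty": 0,"tz": 0,"wx": 0,"wy": 0,"wz": 0,"jaw": -1},
  ],
  grip_force=20,
)

```text
clock: 5.25
ee_pos: [0.5562, 0.0223, 0.0774]
ee_rot: [[-0.801, -0.106, 0.589], [-0.085, 0.994, 0.062], [-0.592, -0.001, -0.806]]
ft_force: [-0.2, -0.9, -0.4]
opening: 0.38
grip_force: 0.0
```

Run:
```python
from pl import *
s=ctrl.sense(); print(np.round(s["q"],2),s["grip_force"],s["opening"]*94)
p,o=s["ee_pos"],R.from_matrix(s["ee_rot"])
gp=p-o.apply([0,0,GD]); print("grasp",gp,"lean",np.degrees(np.arccos(-o.as_matrix()[2,2])), "yaw",np.degrees(np.arctan2(*o.as_matrix()[1::-1,1]))+90)
d=gp[:2]-CASE;c,sn=np.cos(np.radians(YAW)),np.sin(np.radians(YAW));print("in case",d@[c,sn],d@[-sn,c])
plan([((p+np.array([c*.105,sn*.105,0]),o),-1)],vmax=9)
```

```text
[-0.28 -0.11  2.31  0.59  0.41 -2.44] 0.0 35.73666488849829
grasp [0.54514955 0.02111785 0.09252042] lean 36.29329310296665 yaw 186.0573285095112
in case -0.04195586213278555 0.0011366245875414646
n 12 end [0.6608 0.0334 0.0777] from [0.5562 0.0223 0.0774] t 5.25 F [-0.2 -0.9 -0.4] open 35.7
[{"tx":-7,"ty":0,"tz":5,"wx":0,"wy":0,"wz":0,"jaw":-1},{"tx":-7,"ty":0,"tz":5,"wx":0,"wy":0,"wz":0,"jaw":-1},{"tx":-7,"ty":0,"tz":6,"wx":0,"wy":0,"wz":0,"jaw":-1},{"tx":-7,"ty":0,"tz":5,"wx":0,"wy":0,"wz":0,"jaw":-1},{"tx":-7,"ty":0,"tz":5,"wx":0,"wy":0,"wz":0,"jaw":-1},{"tx":-7,"ty":0,"tz":5,"wx":0,"wy":0,"wz":0,"jaw":-1},{"tx":-7,"ty":0,"tz":5,"wx":0,"wy":0,"wz":0,"jaw":-1},{"tx":-7,"ty":0,"tz":5,"wx":0,"wy":0,"wz":0,"jaw":-1},{"tx":-7,"ty":0,"tz":6,"wx":0,"wy":0,"wz":0,"jaw":-1},{"tx":-8,"ty":0,"tz":5,"wx":0,"wy":0,"wz":0,"jaw":-1}]
[{"tx":-7,"ty":0,"tz":5,"wx":0,"wy":0,"wz":0,"jaw":-1},{"tx":-7,"ty":0,"tz":5,"wx":0,"wy":0,"wz":0,"jaw":-1}]
```

Call:
arm_command(
  targets=[
    {"tx": 0,"ty": 0,"tz": 0,"wx": 0,"wy": 0,"wz": 0,"jaw": -1},
    {"tx": 0,"ty": 0,"tz": 0,"wx": 0,"wy": 0,"wz": 0,"jaw": -1},
    {"tx": 0,"ty": 0,"tz": 0,"wx": 0,"wy": 0,"wz": 0,"jaw": -1},
    {"tx": 0,"ty": 0,"tz": 0,"wx": 0,"wy": 0,"wz": 0,"jaw": -1},
    {"tx": -7,"ty": 0,"tz": 5,"wx": 0,"wy": 0,"wz": 0,"jaw": -1},
    {"tx": -7,"ty": 0,"tz": 5,"wx": 0,"wy": 0,"wz": 0,"jaw": -1},
    {"tx": -7,"ty": 0,"tz": 6,"wx": 0,"wy": 0,"wz": 0,"jaw": -1},
    {"tx": -7,"ty": 0,"tz": 5,"wx": 0,"wy": 0,"wz": 0,"jaw": -1},
    {"tx": -7,"ty": 0,"tz": 5,"wx": 0,"wy": 0,"wz": 0,"jaw": -1},
    {"tx": 0,"ty": 0,"tz": 0,"wx": 0,"wy": 0,"wz": 0,"jaw": -1},
  ],
)

```text
clock: 6.25
ee_pos: [0.6012, 0.0273, 0.0775]
ee_rot: [[-0.801, -0.106, 0.589], [-0.085, 0.994, 0.063], [-0.593, -0.0, -0.805]]
ft_force: [1.8, 5.4, 2.1]
opening: 0.168
grip_force: 20.0
```

```bash
cat >> pl.py <<'E'
def report():
    s=ctrl.sense(); p,o=s["ee_pos"],R.from_matrix(s["ee_rot"]); gp=p-o.apply([0,0,GD]); m=o.as_matrix()
    c,sn=np.cos(np.radians(YAW)),np.sin(np.radians(YAW)); d=gp[:2]-CASE
    print("q",np.round(s["q"],2),"grip",round(s["grip_force"],1),"open",round(s["opening"]*94,1),"F",np.round(s["ft_force"],1),"t",round(s["clock"],2))
    print("grasp",np.round(gp,4),"case",np.round([d@[c,sn],d@[-sn,c]],4),"lean",round(np.degrees(np.arccos(-m[2,2])),1),"yawy",round(np.degrees(np.arctan2(m[1,1],m[0,1]))+90,1))
E
python3 - <<'E'
from pl import *
report()
E
```

```text
q [-0.24  0.01  2.2   0.56  0.39 -2.38] grip 20.0 open 15.8 F [1.8 5.4 2.1] t 6.25
grasp [0.5901 0.0261 0.0927] case [0.0033 0.0015] lean 36.3 yawy 186.1
```

Call:
arm_command(
  targets=[
    {"tx": -7,"ty": 0,"tz": 5,"wx": 0,"wy": 0,"wz": 0,"jaw": -1},
    {"tx": -7,"ty": 0,"tz": 5,"wx": 0,"wy": 0,"wz": 0,"jaw": -1},
    {"tx": -7,"ty": 0,"tz": 6,"wx": 0,"wy": 0,"wz": 0,"jaw": -1},
    {"tx": -7,"ty": 0,"tz": 5,"wx": 0,"wy": 0,"wz": 0,"jaw": -1},
    {"tx": -7,"ty": 0,"tz": 5,"wx": 0,"wy": 0,"wz": 0,"jaw": -1},
    {"tx": -7,"ty": 0,"tz": 5,"wx": 0,"wy": 0,"wz": 0,"jaw": -1},
    {"tx": -7,"ty": 0,"tz": 5,"wx": 0,"wy": 0,"wz": 0,"jaw": -1},
    {"tx": 0,"ty": 0,"tz": 0,"wx": 0,"wy": 0,"wz": 0,"jaw": -1},
    {"tx": 0,"ty": 0,"tz": 0,"wx": 0,"wy": 0,"wz": 0,"jaw": -1},
    {"tx": 0,"ty": 0,"tz": 0,"wx": 0,"wy": 0,"wz": 0,"jaw": -1},
  ],
)

```text
clock: 7.25
ee_pos: [0.6607, 0.0333, 0.0776]
ee_rot: [[-0.801, -0.105, 0.59], [-0.085, 0.994, 0.062], [-0.593, -0.001, -0.805]]
ft_force: [1.4, 3.9, 3.7]
opening: 0.173
grip_force: 20.0
```

Run:
```python
from pl import *
from plant import vision
import cv2
report()
f=vision.grab_frame("top"); cv2.imwrite("pics/top1.png",f["color"][:,:,::-1])
cv2.imwrite("pics/top1c.png",cv2.resize(f["color"][135:300,250:460,::-1],None,fx=3.6,fy=3.6,interpolation=cv2.INTER_CUBIC))
```

```text
q [-0.2   0.14  2.05  0.5   0.38 -2.29] grip 20.0 open 16.3 F [1.4 3.9 3.7] t 7.25
grasp [0.6496 0.0321 0.0927] case [0.0631 0.0013] lean 36.4 yawy 186.0
```

View pics/top1c.png

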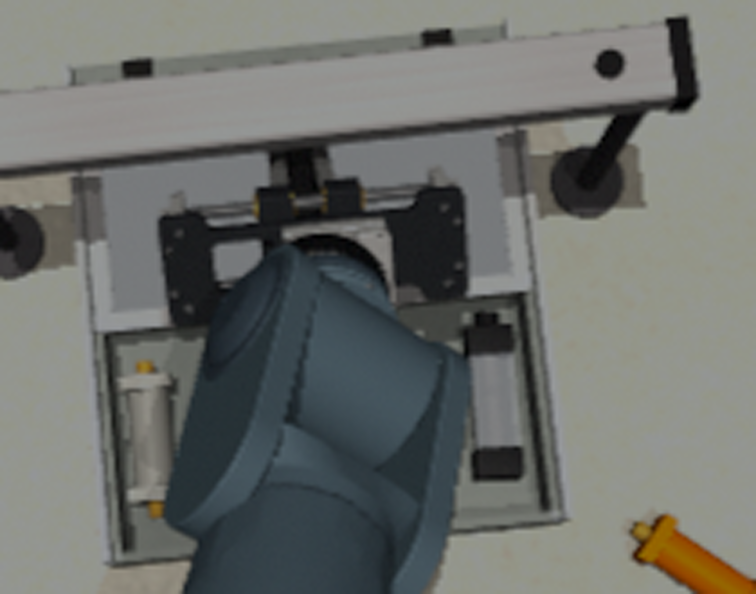

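The cover is back at about 147 mm. The stored filter shows at (150,440) and the stored flow meter at (493,400), both clear. I'll nudge it to the stop, release and retreat along the tool axis.

Call:
arm_command(
  targets=[
    {"tx": -2,"ty": 0,"tz": 1,"wx": 0,"wy": 0,"wz": 0,"jaw": -1},
    {"tx": -2,"ty": 0,"tz": 2,"wx": 0,"wy": 0,"wz": 0,"jaw": -1},
    {"tx": 0,"ty": 0,"tz": 0,"wx": 0,"wy": 0,"wz": 0,"jaw": -1},
    {"tx": 0,"ty": 0,"tz": 0,"wx": 0,"wy": 0,"wz": 0,"jaw": 0.2},
    {"tx": 0,"ty": 0,"tz": 0,"wx": 0,"wy": 0,"wz": 0,"jaw": 0.2},
    {"tx": 0,"ty": 0,"tz": 0,"wx": 0,"wy": 0,"wz": 0,"jaw": 0.2},
    {"tx": 0,"ty": 0,"tz": -8,"wx": 0,"wy": 0,"wz": 0,"jaw": 0.2},
    {"tx": 0,"ty": 0,"tz": -16,"wx": 0,"wy": 0,"wz": 0,"jaw": 0.2},
    {"tx": 0,"ty": 0,"tz": -20,"wx": 0,"wy": 0,"wz": 0,"jaw": 0.2},
    {"tx": 0,"ty": 0,"tz": -20,"wx": 0,"wy": 0,"wz": 0,"jaw": 0.2},
  ],
)

```text
clock: 8.3
ee_pos: [0.6265, 0.0298, 0.129]
ee_rot: [[-0.802, -0.106, 0.588], [-0.086, 0.994, 0.062], [-0.591, -0.001, -0.807]]
ft_force: [0.0, 0.6, 0.3]
opening: 0.597
grip_force: 0.0
```

Run:
```python
from pl import *
from h import ray
report()
for n,a,b,z in (("fil",[147,382],[155,493],.042),("fm",[489,338],[497,462],.038)):
    w=[ray(np.array(q)/3.6+[250,135],z) for q in (a,b)]; m=(w[0]+w[1])/2-[*CASE,0]; c,s=np.cos(np.radians(YAW)),np.sin(np.radians(YAW)); print(n,m@[c,s,0],m@[-s,c,0],np.linalg.norm(w[0]-w[1]))
# to above flow meter, yaw 156.3, raise first
fm=np.array([.5085,.326,.017])
plan([(P([.52,.02,.22],180,-15),.6,40),(P([.50,.20,.27],168),.6,35),(P(fm+[0,0,.09],156.3),.6,35)],wmax=6)
```

```text
q [-0.22 -0.03  2.12  0.42  0.48 -2.21] grip 0.0 open 56.1 F [0.  0.6 0.3] t 8.3
grasp [0.6155 0.0286 0.1441] case [0.0288 0.0014] lean 36.2 yawy 186.1
fil -0.08504488960755616 0.11375691628936284 0.07330091447730946
fm -0.08239753387007599 -0.11172625959967396 0.0821381524489517
n 16 end [0.5088 0.3256 0.0887] from [0.6265 0.0298 0.129 ] t 8.3 F [0.  0.6 0.3] open 56.1
[{"tx":10,"ty":0,"tz":-30,"wx":0.5,"wy":5.5,"wz":1.5,"jaw":0.6},{"tx":12,"ty":0,"tz":-29,"wx":1,"wy":5,"wz":1.5,"jaw":0.6},{"tx":15,"ty":-1,"tz":-27,"wx":0.5,"wy":5.5,"wz":1,"jaw":0.6},{"tx":18,"ty":-2,"tz":-26,"wx":0.5,"wy":5,"wz":1.5,"jaw":0.6},{"tx":2,"ty":30,"tz":-9,"wx":0.5,"wy":2.5,"wz":2,"jaw":0.6},{"tx":3,"ty":30,"tz":-9,"wx":0,"wy":2.5,"wz":2,"jaw":0.6},{"tx":5,"ty":30,"tz":-9,"wx":0.5,"wy":2.5,"wz":2,"jaw":0.6},{"tx":6,"ty":29,"tz":-9,"wx":0,"wy":2.5,"wz":2,"jaw":0.6},{"tx":7,"ty":29,"tz":-8,"wx":0.5,"wy":2.5,"wz":2,"jaw":0.6},{"tx":9,"ty":29,"tz":-9,"wx":0,"wy":2.5,"wz":2,"jaw":0.6}]
[{"tx":3,"ty":21,"tz":27,"wx":0,"wy":0,"wz":2,"jaw":0.6},{"tx":4,"ty":20,"tz":27,"wx":0,"wy":0,"wz":2,"jaw":0.6},{"tx":5,"ty":21,"tz":28,"wx":0,"wy":0,"wz":2,"jaw":0.6},{"tx":5,"ty":20,"tz":27,"wx":0,"wy":0,"wz":2,"jaw":0.6},{"tx":6,"ty":20,"tz":27,"wx":0,"wy":0,"wz":1.5,"jaw":0.6},{"tx":6,"ty":20,"tz":27,"wx":0.5,"wy":0,"wz":2,"jaw":0.6}]
```

Call:
arm_command(
  targets=[
    {"tx": 10,"ty": 0,"tz": -30,"wx": 0.5,"wy": 5.5,"wz": 1.5,"jaw": 0.6},
    {"tx": 12,"ty": 0,"tz": -29,"wx": 1,"wy": 5,"wz": 1.5,"jaw": 0.6},
    {"tx": 15,"ty": -1,"tz": -27,"wx": 0.5,"wy": 5.5,"wz": 1,"jaw": 0.6},
    {"tx": 18,"ty": -2,"tz": -26,"wx": 0.5,"wy": 5,"wz": 1.5,"jaw": 0.6},
    {"tx": 2,"ty": 30,"tz": -9,"wx": 0.5,"wy": 2.5,"wz": 2,"jaw": 0.6},
    {"tx": 3,"ty": 30,"tz": -9,"wx": 0,"wy": 2.5,"wz": 2,"jaw": 0.6},
    {"tx": 5,"ty": 30,"tz": -9,"wx": 0.5,"wy": 2.5,"wz": 2,"jaw": 0.6},
    {"tx": 6,"ty": 29,"tz": -9,"wx": 0,"wy": 2.5,"wz": 2,"jaw": 0.6},
    {"tx": 7,"ty": 29,"tz": -8,"wx": 0.5,"wy": 2.5,"wz": 2,"jaw": 0.6},
    {"tx": 9,"ty": 29,"tz": -9,"wx": 0,"wy": 2.5,"wz": 2,"jaw": 0.6},
  ],
)

```text
clock: 9.3
ee_pos: [0.5006, 0.2009, 0.2513]
ee_rot: [[-0.978, 0.21, 0.003], [0.21, 0.978, 0.003], [-0.002, 0.004, -1.0]]
ft_force: [0.8, -0.5, 0.5]
opening: 0.802
grip_force: 0.0
```

Call:
arm_command(
  targets=[
    {"tx": 3,"ty": 21,"tz": 27,"wx": 0,"wy": 0,"wz": 2,"jaw": 0.6},
    {"tx": 4,"ty": 20,"tz": 27,"wx": 0,"wy": 0,"wz": 2,"jaw": 0.6},
    {"tx": 5,"ty": 21,"tz": 28,"wx": 0,"wy": 0,"wz": 2,"jaw": 0.6},
    {"tx": 5,"ty": 20,"tz": 27,"wx": 0,"wy": 0,"wz": 2,"jaw": 0.6},
    {"tx": 6,"ty": 20,"tz": 27,"wx": 0,"wy": 0,"wz": 1.5,"jaw": 0.6},
    {"tx": 6,"ty": 20,"tz": 27,"wx": 0.5,"wy": 0,"wz": 2,"jaw": 0.6},
    {"tx": 0,"ty": 0,"tz": 0,"wx": 0,"wy": 0,"wz": 0,"jaw": 0.6},
    {"tx": 0,"ty": 0,"tz": 0,"wx": 0,"wy": 0,"wz": 0,"jaw": 0.6},
    {"tx": 0,"ty": 0,"tz": 0,"wx": 0,"wy": 0,"wz": 0,"jaw": 0.6},
    {"tx": 0,"ty": 0,"tz": 0,"wx": 0,"wy": 0,"wz": 0,"jaw": 0.6},
  ],
)

```text
clock: 10.3
ee_pos: [0.5109, 0.3254, 0.0902]
ee_rot: [[-0.916, 0.4, 0.004], [0.4, 0.916, -0.003], [-0.005, -0.002, -1.0]]
ft_force: [0.1, -0.9, -0.3]
opening: 0.798
grip_force: 0.0
```

Run:
```python
from pl import *
from plant import vision
import cv2
report()
s=ctrl.sense()
f=vision.grab_frame("wrist"); cv2.imwrite("pics/w3.png",f["color"][:,:,::-1])
np.savez("w3.npz",mtx=f["mtx"],tc=f["tool_from_camera"],p=s["ee_pos"],R=s["ee_rot"]); print(f["mtx"].tolist())
print([(np.round(d["centre"],4),round(d["p"],2)) for d in vision.find_in("wrist","flow_meter")])
fm=np.array([.5085,.326,.017])
plan([(P(fm,156.3),.6,20)])
```

```text
q [ 0.38  0.27  1.75 -0.01  1.12 -0.77] grip 0.0 open 75.0 F [ 0.1 -0.9 -0.3] t 10.3
grasp [0.5108 0.3254 0.109 ] case [-0.0448  0.3074] lean 0.3 yawy 156.4
[[376.8307399355707, 0.0, 319.69608088583936], [0.0, 376.8307399355707, 237.64574532799415], [0.0, 0.0, 1.0]]
[(array([0.388 , 0.3808, 0.0315]), 0.97), (array([0.4987, 0.3337, 0.0301]), 0.85)]
n 5 end [ 0.5081  0.3263 -0.0023] from [0.5106 0.3254 0.0897] t 10.4 F [ 0.5 -0.8 -1. ] open 75.0
[{"tx":1,"ty":0,"tz":18,"wx":0,"wy":0,"wz":0,"jaw":0.6},{"tx":0,"ty":0,"tz":19,"wx":0,"wy":0,"wz":0,"jaw":0.6},{"tx":1,"ty":0,"tz":18,"wx":0,"wy":0,"wz":0,"jaw":0.6},{"tx":0,"ty":0,"tz":18,"wx":0,"wy":0,"wz":0,"jaw":0.6},{"tx":1,"ty":0,"tz":19,"wx":0,"wy":0,"wz":0,"jaw":0.6}]
```

View pics/w3.png

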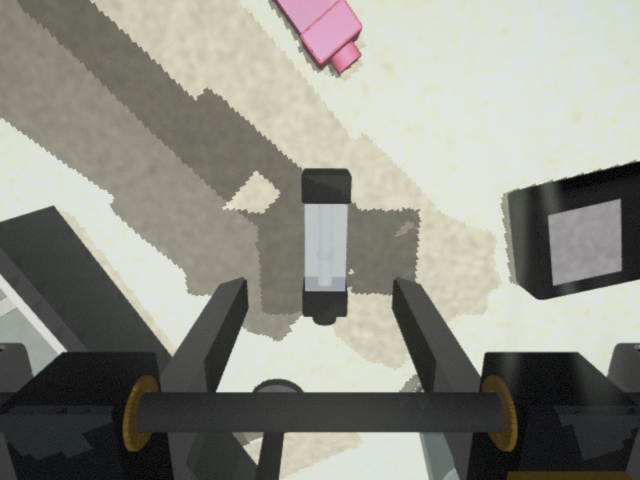

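The meter is upright in view, spanning (326,168) to (326,325) and centred between the fingers. I'll compute its middle from the wrist view and keep the TCP above the bench.

Run:
```python
from pl import *
d=np.load("w3.npz")
def w(px,z):
    v=d["R"]@d["tc"][:3,:3]@np.linalg.inv(d["mtx"])@[*px,1]; o=d["p"]+d["R"]@d["tc"][:3,3]; return o+v*(z-o[2])/v[2]
for px,z in (((326,169),.03),((326,203),.03),((326,278),.03),((326,292),.03),((326,313),.03)):
    x=w(px,z); print(px,np.round(x,4),"tool",np.round(d["R"].T@(x-d["p"]),4))
fm=np.array([.5085,.326,.024])
plan([(P(fm,156.3),.6,20)])
```

```text
(326, 169) [0.4608 0.3522 0.03  ] tool [0.0569 0.0046 0.0599]
(326, 203) [0.4807 0.3436 0.03  ] tool [0.0352 0.0047 0.0601]
(326, 278) [0.5288 0.3228 0.03  ] tool [-0.0172  0.005   0.0603]
(326, 292) [0.5385 0.3187 0.03  ] tool [-0.0277  0.005   0.0604]
(326, 313) [0.5534 0.3122 0.03  ] tool [-0.0439  0.0051  0.0604]
n 5 end [0.509  0.3259 0.0047] from [0.5106 0.3254 0.0897] t 10.4 F [ 0.5 -0.8 -1. ] open 75.0
[{"tx":0,"ty":0,"tz":17,"wx":0,"wy":0,"wz":0,"jaw":0.6},{"tx":1,"ty":0,"tz":17,"wx":0,"wy":0,"wz":0,"jaw":0.6},{"tx":0,"ty":0,"tz":17,"wx":0,"wy":0,"wz":0,"jaw":0.6},{"tx":1,"ty":0,"tz":17,"wx":0,"wy":0,"wz":0,"jaw":0.6},{"tx":0,"ty":0,"tz":17,"wx":0,"wy":0,"wz":0,"jaw":0.6}]
```

Call:
arm_command(
  targets=[
    {"tx": 3,"ty": 2,"tz": 17,"wx": 0,"wy": 0,"wz": 0,"jaw": 0.6},
    {"tx": 2,"ty": 2,"tz": 17,"wx": 0,"wy": 0,"wz": 0,"jaw": 0.6},
    {"tx": 0,"ty": 0,"tz": 17,"wx": 0,"wy": 0,"wz": 0,"jaw": 0.6},
    {"tx": 0,"ty": 0,"tz": 17,"wx": 0,"wy": 0,"wz": 0,"jaw": 0.6},
    {"tx": 0,"ty": 0,"tz": 17,"wx": 0,"wy": 0,"wz": 0,"jaw": 0.6},
    {"tx": 0,"ty": 0,"tz": 0,"wx": 0,"wy": 0,"wz": 0,"jaw": -1},
    {"tx": 0,"ty": 0,"tz": 0,"wx": 0,"wy": 0,"wz": 0,"jaw": -1},
    {"tx": 0,"ty": 0,"tz": 0,"wx": 0,"wy": 0,"wz": 0,"jaw": -1},
    {"tx": 0,"ty": 0,"tz": 0,"wx": 0,"wy": 0,"wz": 0,"jaw": -1},
    {"tx": 0,"ty": 0,"tz": 0,"wx": 0,"wy": 0,"wz": 0,"jaw": -1},
  ],
  grip_force=25,
)

```text
clock: 11.4
ee_pos: [0.5068, 0.3311, 0.0032]
ee_rot: [[-0.917, 0.4, 0.001], [0.4, 0.917, -0.004], [-0.003, -0.004, -1.0]]
ft_force: [0.1, -0.7, 0.0]
opening: 0.41
grip_force: 0.0
```

Run:
```python
from pl import *
report()
s=ctrl.sense();z=s["ee_pos"][2]-0+GD
g=case2w(-.088,-.048,0)
up=s["ee_pos"]+[0,0,.05]
a=P(case2w(-.09,.31,z+.115),165); b=P(g+[0,0,z+.115],185.9)
plan([((up,R.from_matrix(s["ee_rot"])),-1,17),(a,-1),(b,-1,25)],wmax=5)
```

```text
q [ 0.39  0.4   1.77 -0.01  0.97 -0.76] grip 0.0 open 38.5 F [ 0.1 -0.7  0. ] t 11.4
grasp [0.5067 0.3311 0.022 ] case [-0.0483  0.3135] lean 0.3 yawy 156.5
n 21 end [ 0.5041 -0.0327  0.1178] from [0.5068 0.3311 0.0032] t 11.4 F [ 0.1 -0.7  0. ] open 38.5
[{"tx":0,"ty":0,"tz":-17,"wx":0,"wy":0,"wz":0,"jaw":-1},{"tx":0,"ty":0,"tz":-16,"wx":0,"wy":0,"wz":0,"jaw":-1},{"tx":0,"ty":0,"tz":-17,"wx":0,"wy":0,"wz":0,"jaw":-1},{"tx":11,"ty":-8,"tz":-22,"wx":0,"wy":0,"wz":-3,"jaw":-1},{"tx":12,"ty":-7,"tz":-21,"wx":0,"wy":0,"wz":-2.5,"jaw":-1},{"tx":12,"ty":-7,"tz":-22,"wx":0,"wy":0,"wz":-3,"jaw":-1},{"tx":-9,"ty":-22,"tz":0,"wx":0,"wy":0,"wz":-1.5,"jaw":-1},{"tx":-8,"ty":-23,"tz":0,"wx":0,"wy":0,"wz":-1.5,"jaw":-1},{"tx":-7,"ty":-22,"tz":0,"wx":0,"wy":0,"wz":-1,"jaw":-1},{"tx":-7,"ty":-23,"tz":0,"wx":0,"wy":0,"wz":-1.5,"jaw":-1}]
[{"tx":-7,"ty":-23,"tz":1,"wx":0,"wy":0,"wz":-1.5,"jaw":-1},{"tx":-5,"ty":-23,"tz":0,"wx":0,"wy":0,"wz":-1.5,"jaw":-1},{"tx":-6,"ty":-24,"tz":0,"wx":0,"wy":0,"wz":-1.5,"jaw":-1},{"tx":-4,"ty":-23,"tz":0,"wx":0,"wy":0,"wz":-1,"jaw":-1},{"tx":-5,"ty":-23,"tz":0,"wx":0,"wy":0,"wz":-1.5,"jaw":-1},{"tx":-3,"ty":-24,"tz":0,"wx":0,"wy":0,"wz":-1.5,"jaw":-1},{"tx":-3,"ty":-24,"tz":0,"wx":0,"wy":0,"wz":-1.5,"jaw":-1},{"tx":-3,"ty":-23,"tz":0,"wx":0,"wy":0,"wz":-1.5,"jaw":-1},{"tx":-1,"ty":-24,"tz":0,"wx":0,"wy":0,"wz":-1,"jaw":-1},{"tx":-2,"ty":-24,"tz":0,"wx":0,"wy":0,"wz":-1.5,"jaw":-1}]
[{"tx":0,"ty":-24,"tz":1,"wx":-0.5,"wy":0,"wz":-1.5,"jaw":-1}]
```

Call:
arm_command(
  targets=[
    {"tx": 0,"ty": 0,"tz": 0,"wx": 0,"wy": 0,"wz": 0,"jaw": -1},
    {"tx": 0,"ty": 0,"tz": 0,"wx": 0,"wy": 0,"wz": 0,"jaw": -1},
    {"tx": 0,"ty": 0,"tz": 0,"wx": 0,"wy": 0,"wz": 0,"jaw": -1},
    {"tx": 0,"ty": 0,"tz": 0,"wx": 0,"wy": 0,"wz": 0,"jaw": -1},
    {"tx": 0,"ty": 0,"tz": -10,"wx": 0,"wy": 0,"wz": 0,"jaw": -1},
    {"tx": 0,"ty": 0,"tz": -20,"wx": 0,"wy": 0,"wz": 0,"jaw": -1},
    {"tx": 0,"ty": 0,"tz": -20,"wx": 0,"wy": 0,"wz": 0,"jaw": -1},
    {"tx": 11,"ty": -8,"tz": -22,"wx": 0,"wy": 0,"wz": -3,"jaw": -1},
    {"tx": 12,"ty": -7,"tz": -21,"wx": 0,"wy": 0,"wz": -2.5,"jaw": -1},
    {"tx": 12,"ty": -7,"tz": -22,"wx": 0,"wy": 0,"wz": -3,"jaw": -1},
  ],
)

```text
clock: 12.4
ee_pos: [0.4654, 0.3231, 0.1193]
ee_rot: [[-0.966, 0.258, 0.0], [0.258, 0.966, -0.004], [-0.002, -0.004, -1.0]]
ft_force: [0.4, -0.4, -1.3]
opening: 0.297
grip_force: 25.0
```

Call:
arm_command(
  targets=[
    {"tx": -9,"ty": -22,"tz": 0,"wx": 0,"wy": 0,"wz": -1.5,"jaw": -1},
    {"tx": -8,"ty": -23,"tz": 0,"wx": 0,"wy": 0,"wz": -1.5,"jaw": -1},
    {"tx": -7,"ty": -22,"tz": 0,"wx": 0,"wy": 0,"wz": -1,"jaw": -1},
    {"tx": -7,"ty": -23,"tz": 0,"wx": 0,"wy": 0,"wz": -1.5,"jaw": -1},
    {"tx": -7,"ty": -23,"tz": 1,"wx": 0,"wy": 0,"wz": -1.5,"jaw": -1},
    {"tx": -5,"ty": -23,"tz": 0,"wx": 0,"wy": 0,"wz": -1.5,"jaw": -1},
    {"tx": -6,"ty": -24,"tz": 0,"wx": 0,"wy": 0,"wz": -1.5,"jaw": -1},
    {"tx": -4,"ty": -23,"tz": 0,"wx": 0,"wy": 0,"wz": -1,"jaw": -1},
    {"tx": -5,"ty": -23,"tz": 0,"wx": 0,"wy": 0,"wz": -1.5,"jaw": -1},
    {"tx": -3,"ty": -24,"tz": 0,"wx": 0,"wy": 0,"wz": -1.5,"jaw": -1},
  ],
)

```text
clock: 13.4
ee_pos: [0.4915, 0.0853, 0.1188]
ee_rot: [[-1.0, 0.017, 0.001], [0.017, 1.0, -0.004], [-0.001, -0.004, -1.0]]
ft_force: [0.4, 0.0, -1.0]
opening: 0.293
grip_force: 25.0
```

Call:
arm_command(
  targets=[
    {"tx": -3,"ty": -24,"tz": 0,"wx": 0,"wy": 0,"wz": -1.5,"jaw": -1},
    {"tx": -3,"ty": -23,"tz": 0,"wx": 0,"wy": 0,"wz": -1.5,"jaw": -1},
    {"tx": -1,"ty": -24,"tz": 0,"wx": 0,"wy": 0,"wz": -1,"jaw": -1},
    {"tx": -2,"ty": -24,"tz": 0,"wx": 0,"wy": 0,"wz": -1.5,"jaw": -1},
    {"tx": 0,"ty": -24,"tz": 1,"wx": -0.5,"wy": 0,"wz": -1.5,"jaw": -1},
    {"tx": 0,"ty": 0,"tz": 0,"wx": 0,"wy": 0,"wz": 0,"jaw": -1},
    {"tx": 0,"ty": 0,"tz": 0,"wx": 0,"wy": 0,"wz": 0,"jaw": -1},
    {"tx": 0,"ty": 0,"tz": 0,"wx": 0,"wy": 0,"wz": 0,"jaw": -1},
    {"tx": 0,"ty": 0,"tz": 0,"wx": 0,"wy": 0,"wz": 0,"jaw": -1},
    {"tx": 0,"ty": 0,"tz": 0,"wx": 0,"wy": 0,"wz": 0,"jaw": -1},
  ],
)

```text
clock: 14.4
ee_pos: [0.5041, -0.0319, 0.1178]
ee_rot: [[-0.994, -0.105, -0.0], [-0.105, 0.994, 0.004], [-0.0, 0.004, -1.0]]
ft_force: [-0.4, -0.2, -1.9]
opening: 0.294
grip_force: 25.0
```

Run:
```python
from pl import *
from plant import vision
import cv2
report()
f=vision.grab_frame("wrist"); cv2.imwrite("pics/w4.png",f["color"][:,:,::-1])
z=.0032+.008+GD+.002
plan([(P(case2w(-.088,-.048,z),185.9),-1,12)])
```

```text
q [-0.29  0.    1.99  0.    1.15 -1.97] grip 25.0 open 27.6 F [-0.4 -0.2 -1.9] t 14.4
grasp [ 0.5041 -0.032   0.1366] case [-0.0883 -0.0475] lean 0.2 yawy 186.0
n 9 end [ 0.5042 -0.0325  0.0128] from [ 0.5041 -0.032   0.1178] t 14.45 F [ 1.2  0.4 -3.1] open 27.4
[{"tx":0,"ty":0,"tz":12,"wx":0,"wy":0,"wz":0,"jaw":-1},{"tx":0,"ty":0,"tz":11,"wx":0,"wy":0,"wz":0,"jaw":-1},{"tx":0,"ty":0,"tz":12,"wx":0,"wy":0,"wz":0,"jaw":-1},{"tx":0,"ty":0,"tz":11,"wx":0,"wy":0,"wz":0,"jaw":-1},{"tx":0,"ty":-1,"tz":12,"wx":0,"wy":0,"wz":0,"jaw":-1},{"tx":0,"ty":0,"tz":12,"wx":0,"wy":0,"wz":0,"jaw":-1},{"tx":0,"ty":0,"tz":11,"wx":0,"wy":0,"wz":0,"jaw":-1},{"tx":0,"ty":0,"tz":12,"wx":0,"wy":0,"wz":0,"jaw":-1},{"tx":0,"ty":0,"tz":12,"wx":0,"wy":0,"wz":0,"jaw":-1}]
```

View pics/w4.png

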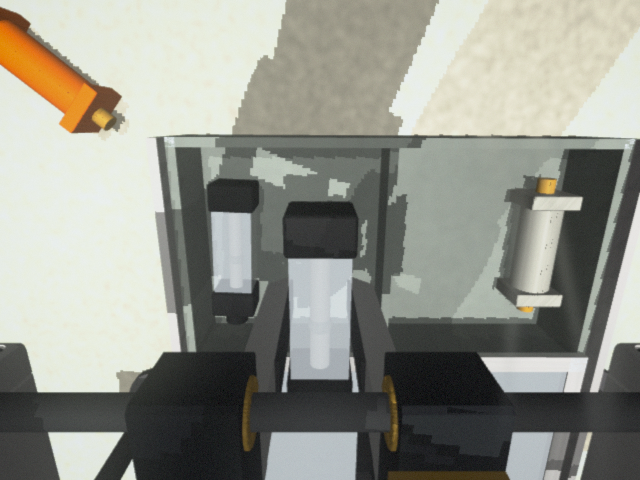

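The meter hangs aligned over the right compartment, between the stored meter at (235,250) and the divider at (385,230). Lowering it now.

Call:
arm_command(
  targets=[
    {"tx": 0,"ty": 0,"tz": 12,"wx": 0,"wy": 0,"wz": 0,"jaw": -1},
    {"tx": 0,"ty": 0,"tz": 12,"wx": 0,"wy": 0,"wz": 0,"jaw": -1},
    {"tx": 0,"ty": 0,"tz": 12,"wx": 0,"wy": 0,"wz": 0,"jaw": -1},
    {"tx": 0,"ty": 0,"tz": 12,"wx": 0,"wy": 0,"wz": 0,"jaw": -1},
    {"tx": 0,"ty": 0,"tz": 12,"wx": 0,"wy": 0,"wz": 0,"jaw": -1},
    {"tx": 0,"ty": 0,"tz": 12,"wx": 0,"wy": 0,"wz": 0,"jaw": -1},
    {"tx": 0,"ty": 0,"tz": 12,"wx": 0,"wy": 0,"wz": 0,"jaw": -1},
    {"tx": 0,"ty": 0,"tz": 12,"wx": 0,"wy": 0,"wz": 0,"jaw": -1},
    {"tx": 0,"ty": 0,"tz": 9,"wx": 0,"wy": 0,"wz": 0,"jaw": -1},
    {"tx": 0,"ty": 0,"tz": 0,"wx": 0,"wy": 0,"wz": 0,"jaw": -1},
  ],
)

```text
clock: 15.45
ee_pos: [0.5039, -0.0321, 0.0119]
ee_rot: [[-0.995, -0.104, -0.001], [-0.104, 0.995, 0.005], [0.001, 0.005, -1.0]]
ft_force: [0.1, 0.7, -1.5]
opening: 0.294
grip_force: 25.0
```

Call:
arm_command(
  targets=[
    {"tx": 0,"ty": 0,"tz": 1,"wx": 0,"wy": 0,"wz": 0,"jaw": -1},
    {"tx": 0,"ty": 0,"tz": 0,"wx": 0,"wy": 0,"wz": 0,"jaw": -1},
    {"tx": 0,"ty": 0,"tz": 0,"wx": 0,"wy": 0,"wz": 0,"jaw": -0.15},
    {"tx": 0,"ty": 0,"tz": 0,"wx": 0,"wy": 0,"wz": 0,"jaw": -0.15},
    {"tx": 0,"ty": 0,"tz": 0,"wx": 0,"wy": 0,"wz": 0,"jaw": -0.15},
    {"tx": 0,"ty": 0,"tz": -6,"wx": 0,"wy": 0,"wz": 0,"jaw": -0.15},
    {"tx": 0,"ty": 0,"tz": -15,"wx": 0,"wy": 0,"wz": 0,"jaw": -0.15},
    {"tx": 0,"ty": 0,"tz": -25,"wx": 0,"wy": 0,"wz": 0,"jaw": -0.15},
    {"tx": 0,"ty": 0,"tz": -30,"wx": 0,"wy": 0,"wz": 0,"jaw": -0.15},
    {"tx": 0,"ty": 0,"tz": -30,"wx": 0,"wy": 0,"wz": 0,"jaw": -0.15},
  ],
)

```text
clock: 16.45
ee_pos: [0.504, -0.0326, 0.1193]
ee_rot: [[-0.995, -0.104, 0.0], [-0.104, 0.995, 0.004], [-0.001, 0.004, -1.0]]
ft_force: [-0.1, 0.5, 1.3]
opening: 0.426
grip_force: 0.0
```

Run:
```python
from pl import *
report()
fil=np.array([.444,-.3355,.022])
plan([(P([.44,-.15,.24],195),.3,40),(P(fil+[0,0,.1],189.2),.3,35)])
```

```text
q [-0.29  0.    1.99  0.    1.15 -1.97] grip 0.0 open 40.0 F [-0.1  0.5  1.3] t 16.45
grasp [ 0.504  -0.0327  0.1381] case [-0.0884 -0.0482] lean 0.2 yawy 186.0
n 12 end [ 0.4437 -0.3355  0.103 ] from [ 0.504  -0.0326  0.1193] t 16.45 F [-0.1  0.5  1.3] open 40.0
[{"tx":15,"ty":-22,"tz":-20,"wx":0,"wy":0,"wz":-2,"jaw":0.3},{"tx":16,"ty":-21,"tz":-21,"wx":0,"wy":0,"wz":-1.5,"jaw":0.3},{"tx":17,"ty":-21,"tz":-20,"wx":0,"wy":0,"wz":-2,"jaw":0.3},{"tx":17,"ty":-21,"tz":-21,"wx":0,"wy":0,"wz":-1.5,"jaw":0.3},{"tx":17,"ty":-20,"tz":-20,"wx":0,"wy":0,"wz":-2,"jaw":0.3},{"tx":6,"ty":-26,"tz":17,"wx":0,"wy":0,"wz":1,"jaw":0.3},{"tx":6,"ty":-26,"tz":16,"wx":0,"wy":0,"wz":0.5,"jaw":0.3},{"tx":6,"ty":-26,"tz":17,"wx":0,"wy":0,"wz":1,"jaw":0.3},{"tx":5,"ty":-26,"tz":17,"wx":0,"wy":0,"wz":1,"jaw":0.3},{"tx":5,"ty":-26,"tz":16,"wx":0,"wy":0,"wz":0.5,"jaw":0.3}]
[{"tx":5,"ty":-26,"tz":17,"wx":0,"wy":0,"wz":1,"jaw":0.3},{"tx":4,"ty":-26,"tz":17,"wx":0,"wy":0,"wz":1,"jaw":0.3}]
```

Run:
```python
from pl import *
fil=np.array([.444,-.3355,.022])
plan([(P([.44,-.15,.24],120),.3,40),(P(fil+[0,0,.15],50),.3,40),(P(fil+[0,0,.1],9.2),.3,35)],wmax=8)
```

```text
n 24 end [ 0.4434 -0.3353  0.103 ] from [ 0.504  -0.0326  0.1193] t 16.45 F [-0.1  0.5  1.3] open 40.0
[{"tx":8,"ty":-12,"tz":-11,"wx":0,"wy":0,"wz":7.5,"jaw":0.3},{"tx":7,"ty":-13,"tz":-12,"wx":0,"wy":0,"wz":7,"jaw":0.3},{"tx":5,"ty":-14,"tz":-11,"wx":0,"wy":0,"wz":7.5,"jaw":0.3},{"tx":3,"ty":-15,"tz":-12,"wx":0,"wy":0,"wz":7.5,"jaw":0.3},{"tx":2,"ty":-15,"tz":-11,"wx":0,"wy":0,"wz":7,"jaw":0.3},{"tx":-1,"ty":-14,"tz":-11,"wx":0,"wy":0,"wz":7.5,"jaw":0.3},{"tx":-2,"ty":-15,"tz":-12,"wx":0,"wy":0,"wz":7.5,"jaw":0.3},{"tx":-4,"ty":-14,"tz":-11,"wx":0,"wy":0,"wz":7,"jaw":0.3},{"tx":-6,"ty":-14,"tz":-11,"wx":0,"wy":0,"wz":7.5,"jaw":0.3},{"tx":-18,"ty":-10,"tz":7,"wx":0,"wy":0,"wz":8,"jaw":0.3}]
[{"tx":-19,"ty":-7,"tz":8,"wx":0,"wy":0,"wz":7.5,"jaw":0.3},{"tx":-21,"ty":-5,"tz":7,"wx":0,"wy":0,"wz":8,"jaw":0.3},{"tx":-20,"ty":-2,"tz":8,"wx":0,"wy":0,"wz":7.5,"jaw":0.3},{"tx":-21,"ty":1,"tz":7,"wx":0,"wy":0,"wz":8,"jaw":0.3},{"tx":-20,"ty":4,"tz":8,"wx":0,"wy":0,"wz":7.5,"jaw":0.3},{"tx":-20,"ty":6,"tz":7,"wx":0,"wy":0,"wz":8,"jaw":0.3},{"tx":-18,"ty":9,"tz":7,"wx":0,"wy":0,"wz":7.5,"jaw":0.3},{"tx":-17,"ty":12,"tz":8,"wx":0,"wy":0,"wz":8,"jaw":0.3},{"tx":0,"ty":0,"tz":8,"wx":0,"wy":0,"wz":7,"jaw":0.3},{"tx":0,"ty":0,"tz":9,"wx":0,"wy":0,"wz":6.5,"jaw":0.3}]
[{"tx":0,"ty":0,"tz":8,"wx":0,"wy":0,"wz":7,"jaw":0.3},{"tx":0,"ty":0,"tz":8,"wx":0,"wy":0,"wz":6.5,"jaw":0.3},{"tx":0,"ty":0,"tz":8,"wx":0,"wy":0,"wz":7,"jaw":0.3},{"tx":-1,"ty":0,"tz":9,"wx":0,"wy":0,"wz":7,"jaw":0.3}]
```

Call:
arm_command(
  targets=[
    {"tx": 8,"ty": -12,"tz": -11,"wx": 0,"wy": 0,"wz": 7.5,"jaw": 0.3},
    {"tx": 7,"ty": -13,"tz": -12,"wx": 0,"wy": 0,"wz": 7,"jaw": 0.3},
    {"tx": 5,"ty": -14,"tz": -11,"wx": 0,"wy": 0,"wz": 7.5,"jaw": 0.3},
    {"tx": 3,"ty": -15,"tz": -12,"wx": 0,"wy": 0,"wz": 7.5,"jaw": 0.3},
    {"tx": 2,"ty": -15,"tz": -11,"wx": 0,"wy": 0,"wz": 7,"jaw": 0.3},
    {"tx": -1,"ty": -14,"tz": -11,"wx": 0,"wy": 0,"wz": 7.5,"jaw": 0.3},
    {"tx": -2,"ty": -15,"tz": -12,"wx": 0,"wy": 0,"wz": 7.5,"jaw": 0.3},
    {"tx": -4,"ty": -14,"tz": -11,"wx": 0,"wy": 0,"wz": 7,"jaw": 0.3},
    {"tx": -6,"ty": -14,"tz": -11,"wx": 0,"wy": 0,"wz": 7.5,"jaw": 0.3},
    {"tx": -18,"ty": -10,"tz": 7,"wx": 0,"wy": 0,"wz": 8,"jaw": 0.3},
  ],
)

```text
clock: 17.45
ee_pos: [0.4408, -0.1714, 0.2155]
ee_rot: [[-0.369, 0.929, 0.005], [0.929, 0.369, 0.001], [-0.001, 0.005, -1.0]]
ft_force: [0.6, -0.1, -0.7]
opening: 0.646
grip_force: 0.0
```

Call:
arm_command(
  targets=[
    {"tx": -19,"ty": -7,"tz": 8,"wx": 0,"wy": 0,"wz": 7.5,"jaw": 0.3},
    {"tx": -21,"ty": -5,"tz": 7,"wx": 0,"wy": 0,"wz": 8,"jaw": 0.3},
    {"tx": -20,"ty": -2,"tz": 8,"wx": 0,"wy": 0,"wz": 7.5,"jaw": 0.3},
    {"tx": -21,"ty": 1,"tz": 7,"wx": 0,"wy": 0,"wz": 8,"jaw": 0.3},
    {"tx": -20,"ty": 4,"tz": 8,"wx": 0,"wy": 0,"wz": 7.5,"jaw": 0.3},
    {"tx": -20,"ty": 6,"tz": 7,"wx": 0,"wy": 0,"wz": 8,"jaw": 0.3},
    {"tx": -18,"ty": 9,"tz": 7,"wx": 0,"wy": 0,"wz": 7.5,"jaw": 0.3},
    {"tx": -17,"ty": 12,"tz": 8,"wx": 0,"wy": 0,"wz": 8,"jaw": 0.3},
    {"tx": 0,"ty": 0,"tz": 8,"wx": 0,"wy": 0,"wz": 7,"jaw": 0.3},
    {"tx": 0,"ty": 0,"tz": 9,"wx": 0,"wy": 0,"wz": 6.5,"jaw": 0.3},
  ],
)

```text
clock: 18.45
ee_pos: [0.4446, -0.336, 0.1348]
ee_rot: [[0.808, 0.589, 0.001], [0.589, -0.808, 0.004], [0.003, -0.003, -1.0]]
ft_force: [0.6, 0.2, -0.5]
opening: 0.651
grip_force: 0.0
```

Call:
arm_command(
  targets=[
    {"tx": 0,"ty": 0,"tz": 8,"wx": 0,"wy": 0,"wz": 7,"jaw": 0.3},
    {"tx": 0,"ty": 0,"tz": 8,"wx": 0,"wy": 0,"wz": 6.5,"jaw": 0.3},
    {"tx": 0,"ty": 0,"tz": 8,"wx": 0,"wy": 0,"wz": 7,"jaw": 0.3},
    {"tx": -1,"ty": 0,"tz": 9,"wx": 0,"wy": 0,"wz": 7,"jaw": 0.3},
    {"tx": 0,"ty": 0,"tz": 0,"wx": 0,"wy": 0,"wz": 0,"jaw": 0.3},
    {"tx": 0,"ty": 0,"tz": 0,"wx": 0,"wy": 0,"wz": 0,"jaw": 0.3},
    {"tx": 0,"ty": 0,"tz": 0,"wx": 0,"wy": 0,"wz": 0,"jaw": 0.3},
    {"tx": 0,"ty": 0,"tz": 0,"wx": 0,"wy": 0,"wz": 0,"jaw": 0.3},
    {"tx": 0,"ty": 0,"tz": 0,"wx": 0,"wy": 0,"wz": 0,"jaw": 0.3},
    {"tx": 0,"ty": 0,"tz": 0,"wx": 0,"wy": 0,"wz": 0,"jaw": 0.3},
  ],
)

```text
clock: 19.45
ee_pos: [0.4437, -0.3354, 0.1018]
ee_rot: [[0.988, 0.156, 0.0], [0.156, -0.988, 0.004], [0.001, -0.004, -1.0]]
ft_force: [0.4, -0.4, -0.2]
opening: 0.651
grip_force: 0.0
```

Run:
```python
from pl import *
from plant import vision
import cv2
report()
s=ctrl.sense()
f=vision.grab_frame("wrist"); cv2.imwrite("pics/w5.png",f["color"][:,:,::-1])
np.savez("w5.npz",mtx=f["mtx"],tc=f["tool_from_camera"],p=s["ee_pos"],R=s["ee_rot"])
print([(np.round(d["centre"],4),round(d["p"],2)) for d in vision.find_in("wrist","filter")])
```

```text
q [-0.85  0.15  1.87  0.    1.12  0.56] grip 0.0 open 61.2 F [ 0.4 -0.4 -0.2] t 19.45
grasp [ 0.4437 -0.3355  0.1206] case [-0.1795 -0.3431] lean 0.2 yawy 9.0
[(array([ 0.4787, -0.4535,  0.031 ]), 0.91), (array([ 0.414 , -0.2299,  0.0318]), 0.88), (array([ 0.451 , -0.3319,  0.0299]), 0.56)]
```

View pics/w5.png

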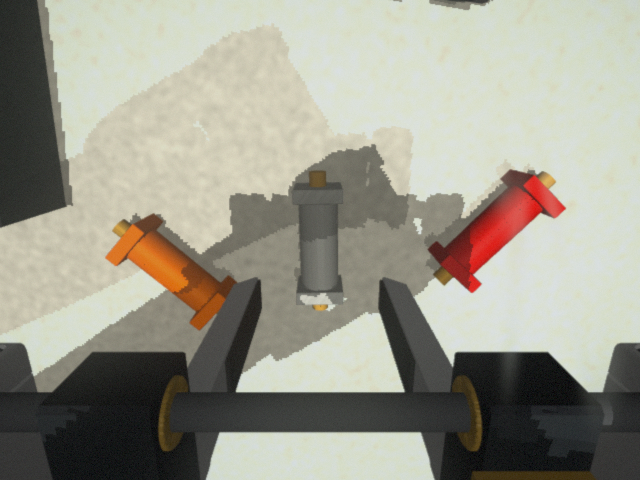

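The steel filter is upright in view, from (318,172) to (320,310), with the orange and red look-alikes to either side. I'll compute its offset and keep the jaw at about 50 mm.

Run:
```python
from pl import *
d=np.load("w5.npz")
def w(px,z):
    v=d["R"]@d["tc"][:3,:3]@np.linalg.inv(d["mtx"])@[*px,1]; o=d["p"]+d["R"]@d["tc"][:3,3]; return o+v*(z-o[2])/v[2]
for px,z in (((318,184),.034),((318,203),.034),((319,203),.03),((320,277),.034),((320,290),.034),((209,325),.034),((237,285),.034)):
    x=w(px,z); print(px,"tool",np.round(d["R"].T@(x-d["p"]),4))
```

```text
(318, 184) tool [ 0.0476 -0.0014  0.0678]
(318, 203) tool [ 0.035  -0.0014  0.0678]
(319, 203) tool [ 0.0342 -0.0007  0.0718]
(320, 277) tool [-0.0182 -0.0001  0.0678]
(320, 290) tool [-0.0282 -0.0001  0.0678]
(209, 325) tool [-0.0563 -0.0818  0.068 ]
(237, 285) tool [-0.0244 -0.0591  0.068 ]
```

Call:
arm_command(
  targets=[
    {"tx": 4,"ty": 0,"tz": 18,"wx": 0,"wy": 0,"wz": 0,"jaw": 0.1},
    {"tx": 0,"ty": -1,"tz": 20,"wx": 0,"wy": 0,"wz": 0,"jaw": 0.1},
    {"tx": 0,"ty": 0,"tz": 20,"wx": 0,"wy": 0,"wz": 0,"jaw": 0.1},
    {"tx": 0,"ty": 0,"tz": 20,"wx": 0,"wy": 0,"wz": 0,"jaw": 0.1},
    {"tx": 0,"ty": 0,"tz": 20,"wx": 0,"wy": 0,"wz": 0,"jaw": 0.1},
    {"tx": 0,"ty": 0,"tz": 0,"wx": 0,"wy": 0,"wz": 0,"jaw": 0.1},
    {"tx": 0,"ty": 0,"tz": 0,"wx": 0,"wy": 0,"wz": 0,"jaw": -1},
    {"tx": 0,"ty": 0,"tz": 0,"wx": 0,"wy": 0,"wz": 0,"jaw": -1},
    {"tx": 0,"ty": 0,"tz": 0,"wx": 0,"wy": 0,"wz": 0,"jaw": -1},
    {"tx": 0,"ty": 0,"tz": 0,"wx": 0,"wy": 0,"wz": 0,"jaw": -1},
  ],
  grip_force=35,
)

```text
clock: 20.55
ee_pos: [0.4478, -0.3336, 0.0044]
ee_rot: [[0.988, 0.156, 0.001], [0.156, -0.988, 0.003], [0.001, -0.003, -1.0]]
ft_force: [-0.9, -0.1, 2.3]
opening: 0.29
grip_force: 35.0
```

Run:
```python
from pl import *
report()
s=ctrl.sense();z=s["ee_pos"][2]+GD
g=case2w(-.085,.046,0)
plan([((s["ee_pos"]+[0,0,.05],R.from_matrix(s["ee_rot"])),-1,17),(P(case2w(-.12,-.25,z+.115),7),-1,28),(P(g+[0,0,z+.115],5.9),-1,28)],wmax=5)
```

```text
q [-0.84  0.31  1.89  0.    0.94  0.57] grip 35.0 open 27.3 F [-0.9 -0.1  2.3] t 20.55
grasp [ 0.4477 -0.3336  0.0232] case [-0.1753 -0.3417] lean 0.2 yawy 9.0
n 19 end [0.4979 0.0609 0.1198] from [ 0.4478 -0.3336  0.0044] t 20.55 F [-0.9 -0.1  2.3] open 27.3
[{"tx":0,"ty":0,"tz":-17,"wx":0,"wy":0,"wz":0,"jaw":-1},{"tx":0,"ty":0,"tz":-16,"wx":0,"wy":0,"wz":0,"jaw":-1},{"tx":0,"ty":0,"tz":-17,"wx":0,"wy":0,"wz":0,"jaw":-1},{"tx":12,"ty":-18,"tz":-13,"wx":0,"wy":0,"wz":0.5,"jaw":-1},{"tx":12,"ty":-18,"tz":-13,"wx":0,"wy":0,"wz":0.5,"jaw":-1},{"tx":12,"ty":-18,"tz":-13,"wx":0,"wy":0,"wz":0,"jaw":-1},{"tx":11,"ty":-18,"tz":-13,"wx":0,"wy":0,"wz":0.5,"jaw":-1},{"tx":12,"ty":-18,"tz":-13,"wx":0,"wy":0,"wz":0.5,"jaw":-1},{"tx":4,"ty":-27,"tz":0,"wx":0,"wy":0,"wz":0,"jaw":-1},{"tx":3,"ty":-27,"tz":0,"wx":0,"wy":0,"wz":0,"jaw":-1}]
[{"tx":4,"ty":-26,"tz":0,"wx":0,"wy":0,"wz":0.5,"jaw":-1},{"tx":3,"ty":-27,"tz":1,"wx":0,"wy":0,"wz":0,"jaw":-1},{"tx":4,"ty":-27,"tz":0,"wx":0,"wy":0,"wz":0,"jaw":-1},{"tx":3,"ty":-27,"tz":0,"wx":0,"wy":0,"wz":0,"jaw":-1},{"tx":4,"ty":-27,"tz":0,"wx":0,"wy":0,"wz":0,"jaw":-1},{"tx":3,"ty":-27,"tz":0,"wx":0,"wy":0,"wz":0.5,"jaw":-1},{"tx":3,"ty":-27,"tz":0,"wx":0,"wy":0,"wz":0,"jaw":-1},{"tx":4,"ty":-27,"tz":0,"wx":0,"wy":0,"wz":0,"jaw":-1},{"tx":3,"ty":-26,"tz":0,"wx":0,"wy":0,"wz":0,"jaw":-1}]
```

Call:
arm_command(
  targets=[
    {"tx": 0,"ty": 0,"tz": -17,"wx": 0,"wy": 0,"wz": 0,"jaw": -1},
    {"tx": 0,"ty": 0,"tz": -16,"wx": 0,"wy": 0,"wz": 0,"jaw": -1},
    {"tx": 0,"ty": 0,"tz": -17,"wx": 0,"wy": 0,"wz": 0,"jaw": -1},
    {"tx": 12,"ty": -18,"tz": -13,"wx": 0,"wy": 0,"wz": 0.5,"jaw": -1},
    {"tx": 12,"ty": -18,"tz": -13,"wx": 0,"wy": 0,"wz": 0.5,"jaw": -1},
    {"tx": 12,"ty": -18,"tz": -13,"wx": 0,"wy": 0,"wz": 0,"jaw": -1},
    {"tx": 11,"ty": -18,"tz": -13,"wx": 0,"wy": 0,"wz": 0.5,"jaw": -1},
    {"tx": 12,"ty": -18,"tz": -13,"wx": 0,"wy": 0,"wz": 0.5,"jaw": -1},
    {"tx": 4,"ty": -27,"tz": 0,"wx": 0,"wy": 0,"wz": 0,"jaw": -1},
    {"tx": 3,"ty": -27,"tz": 0,"wx": 0,"wy": 0,"wz": 0,"jaw": -1},
  ],
)

```text
clock: 21.55
ee_pos: [0.4939, -0.1811, 0.1203]
ee_rot: [[0.993, 0.121, 0.002], [0.121, -0.993, 0.003], [0.002, -0.003, -1.0]]
ft_force: [-0.7, 0.4, -3.2]
opening: 0.294
grip_force: 34.9
```

Call:
arm_command(
  targets=[
    {"tx": 4,"ty": -26,"tz": 0,"wx": 0,"wy": 0,"wz": 0.5,"jaw": -1},
    {"tx": 3,"ty": -27,"tz": 1,"wx": 0,"wy": 0,"wz": 0,"jaw": -1},
    {"tx": 4,"ty": -27,"tz": 0,"wx": 0,"wy": 0,"wz": 0,"jaw": -1},
    {"tx": 3,"ty": -27,"tz": 0,"wx": 0,"wy": 0,"wz": 0,"jaw": -1},
    {"tx": 4,"ty": -27,"tz": 0,"wx": 0,"wy": 0,"wz": 0,"jaw": -1},
    {"tx": 3,"ty": -27,"tz": 0,"wx": 0,"wy": 0,"wz": 0.5,"jaw": -1},
    {"tx": 3,"ty": -27,"tz": 0,"wx": 0,"wy": 0,"wz": 0,"jaw": -1},
    {"tx": 4,"ty": -27,"tz": 0,"wx": 0,"wy": 0,"wz": 0,"jaw": -1},
    {"tx": 3,"ty": -26,"tz": 0,"wx": 0,"wy": 0,"wz": 0,"jaw": -1},
    {"tx": 0,"ty": 0,"tz": 0,"wx": 0,"wy": 0,"wz": 0,"jaw": -1},
  ],
)

```text
clock: 22.55
ee_pos: [0.4972, 0.0634, 0.1195]
ee_rot: [[0.994, 0.107, 0.0], [0.107, -0.994, 0.005], [0.001, -0.005, -1.0]]
ft_force: [-0.6, -1.0, -3.4]
opening: 0.291
grip_force: 34.9
```

Run:
```python
from pl import *
report()
plan([(P(case2w(-.085,.046,.0044+.008+GD+.001),5.9),-1,12)])
```

```text
q [-0.1  -0.01  2.    0.01  1.15  1.36] grip 34.9 open 27.3 F [-0.6 -1.  -3.4] t 22.55
grasp [0.4972 0.0634 0.1383] case [-0.0853  0.0481] lean 0.3 yawy 6.2
n 9 end [0.4975 0.061  0.0135] from [0.4972 0.0634 0.1195] t 22.55 F [-0.6 -1.  -3.4] open 27.3
[{"tx":0,"ty":0,"tz":12,"wx":0,"wy":0,"wz":0,"jaw":-1},{"tx":0,"ty":1,"tz":12,"wx":0,"wy":0,"wz":0,"jaw":-1},{"tx":0,"ty":0,"tz":11,"wx":0,"wy":0,"wz":0,"jaw":-1},{"tx":0,"ty":0,"tz":12,"wx":0,"wy":0,"wz":0,"jaw":-1},{"tx":0,"ty":0,"tz":12,"wx":0,"wy":0,"wz":0,"jaw":-1},{"tx":0,"ty":1,"tz":12,"wx":0,"wy":0,"wz":0,"jaw":-1},{"tx":0,"ty":0,"tz":12,"wx":0,"wy":0,"wz":0,"jaw":-1},{"tx":0,"ty":0,"tz":11,"wx":0,"wy":0,"wz":0,"jaw":-1},{"tx":0,"ty":1,"tz":12,"wx":-0.5,"wy":0,"wz":0.5,"jaw":-1}]
```

Call:
arm_command(
  targets=[
    {"tx": 0,"ty": 0,"tz": 12,"wx": 0,"wy": 0,"wz": 0,"jaw": -1},
    {"tx": 0,"ty": 1,"tz": 12,"wx": 0,"wy": 0,"wz": 0,"jaw": -1},
    {"tx": 0,"ty": 0,"tz": 12,"wx": 0,"wy": 0,"wz": 0,"jaw": -1},
    {"tx": 0,"ty": 0,"tz": 12,"wx": 0,"wy": 0,"wz": 0,"jaw": -1},
    {"tx": 0,"ty": 0,"tz": 12,"wx": 0,"wy": 0,"wz": 0,"jaw": -1},
    {"tx": 0,"ty": 1,"tz": 12,"wx": 0,"wy": 0,"wz": 0,"jaw": -1},
    {"tx": 0,"ty": 0,"tz": 12,"wx": 0,"wy": 0,"wz": 0,"jaw": -1},
    {"tx": 0,"ty": 0,"tz": 12,"wx": 0,"wy": 0,"wz": 0,"jaw": -1},
    {"tx": 0,"ty": 0,"tz": 9,"wx": 0,"wy": 0,"wz": 0,"jaw": -1},
    {"tx": 0,"ty": 0,"tz": 0,"wx": 0,"wy": 0,"wz": 0,"jaw": -1},
  ],
)

```text
clock: 23.55
ee_pos: [0.497, 0.0597, 0.0128]
ee_rot: [[0.995, 0.104, -0.002], [0.104, -0.995, 0.005], [-0.002, -0.005, -1.0]]
ft_force: [-0.5, 0.2, -3.2]
opening: 0.292
grip_force: 34.9
```

Call:
arm_command(
  targets=[
    {"tx": 0,"ty": 0,"tz": 1,"wx": 0,"wy": 0,"wz": 0,"jaw": -1},
    {"tx": 0,"ty": 0,"tz": 1,"wx": 0,"wy": 0,"wz": 0,"jaw": -1},
    {"tx": 0,"ty": 0,"tz": 0,"wx": 0,"wy": 0,"wz": 0,"jaw": -0.15},
    {"tx": 0,"ty": 0,"tz": 0,"wx": 0,"wy": 0,"wz": 0,"jaw": -0.15},
    {"tx": 0,"ty": 0,"tz": 0,"wx": 0,"wy": 0,"wz": 0,"jaw": -0.15},
    {"tx": 0,"ty": 0,"tz": -6,"wx": 0,"wy": 0,"wz": 0,"jaw": -0.15},
    {"tx": 0,"ty": 0,"tz": -15,"wx": 0,"wy": 0,"wz": 0,"jaw": -0.15},
    {"tx": 0,"ty": 0,"tz": -25,"wx": 0,"wy": 0,"wz": 0,"jaw": -0.15},
    {"tx": 0,"ty": 0,"tz": -30,"wx": 0,"wy": 0,"wz": 0,"jaw": -0.15},
    {"tx": 0,"ty": 0,"tz": -30,"wx": 0,"wy": 0,"wz": 0,"jaw": -0.15},
  ],
)

```text
clock: 24.55
ee_pos: [0.4978, 0.0591, 0.1198]
ee_rot: [[0.995, 0.104, 0.0], [0.104, -0.995, 0.004], [0.001, -0.004, -1.0]]
ft_force: [0.5, 0.2, 0.0]
opening: 0.424
grip_force: 0.0
```

Run:
```python
from pl import *
from plant import vision
import cv2
report()
for n in ("flow_meter","filter"):
    for d in vision.find_in("wrist",n):
        m=np.array(d["centre"])-[*CASE,0]; c,s=np.cos(np.radians(YAW)),np.sin(np.radians(YAW)); print(n,np.round([m@[c,s,0],m@[-s,c,0],m[2]],3),round(d["p"],2))
f=vision.grab_frame("wrist"); cv2.imwrite("pics/w6.png",f["color"][:,:,::-1])
# back to front pose yaw 186 (flip), then lean to handle
g=case2w(.068,.0015,.0925)
plan([(P([.44,.0,.27],95),.2,30),(P([.50,.015,.24],186.1,-15),.2,30),(P(g,186.1,-36.3,.09),.2,30)],wmax=8)
```

```text
q [-0.11 -0.01  2.    0.    1.15  1.35] grip 0.0 open 39.8 F [0.5 0.2 0. ] t 24.55
grasp [0.4978 0.0591 0.1386] case [-0.0852  0.0438] lean 0.2 yawy 6.0
filter [-0.157 -0.464  0.031] 0.91
filter [-0.198 -0.235  0.032] 0.88
filter [-0.172 -0.34   0.03 ] 0.56
n 29 end [0.6127 0.0282 0.1504] from [0.4997 0.059  0.1209] t 24.7 F [-0.9 -1.   0.9] open 40.5
[{"tx":-5,"ty":4,"tz":-11,"wx":0,"wy":0,"wz":-7.5,"jaw":0.2},{"tx":-6,"ty":4,"tz":-11,"wx":0,"wy":0,"wz":-7.5,"jaw":0.2},{"tx":-7,"ty":3,"tz":-11,"wx":0,"wy":0,"wz":-7.5,"jaw":0.2},{"tx":-6,"ty":2,"tz":-11,"wx":0,"wy":0,"wz":-7,"jaw":0.2},{"tx":-7,"ty":1,"tz":-11,"wx":0,"wy":0,"wz":-7.5,"jaw":0.2},{"tx":-7,"ty":0,"tz":-10,"wx":0,"wy":0,"wz":-7.5,"jaw":0.2},{"tx":-7,"ty":-1,"tz":-11,"wx":0,"wy":0,"wz":-7.5,"jaw":0.2},{"tx":-7,"ty":-1,"tz":-11,"wx":0,"wy":0,"wz":-7.5,"jaw":0.2},{"tx":-6,"ty":-3,"tz":-11,"wx":0,"wy":0,"wz":-7.5,"jaw":0.2},{"tx":-6,"ty":-3,"tz":-11,"wx":0.5,"wy":0,"wz":-7,"jaw":0.2}]
[{"tx":-6,"ty":-4,"tz":-11,"wx":0,"wy":-0.5,"wz":-7.5,"jaw":0.2},{"tx":-5,"ty":-5,"tz":-11,"wx":0,"wy":0,"wz":-7.5,"jaw":0.2},{"tx":1,"ty":6,"
[... 297 characters left out ...]
"tz":3,"wx":-1,"wy":-1,"wz":-8,"jaw":0.2},{"tx":-3,"ty":4,"tz":3,"wx":-1,"wy":-1,"wz":-7.5,"jaw":0.2},{"tx":-3,"ty":4,"tz":3,"wx":-1,"wy":-1,"wz":-7.5,"jaw":0.2}]
[{"tx":-4,"ty":3,"tz":4,"wx":-1,"wy":-1,"wz":-7.5,"jaw":0.2},{"tx":-4,"ty":3,"tz":3,"wx":-1,"wy":-1,"wz":-7.5,"jaw":0.2},{"tx":-5,"ty":2,"tz":4,"wx":-1.5,"wy":-1,"wz":-7.5,"jaw":0.2},{"tx":-4,"ty":1,"tz":4,"wx":-1,"wy":-1,"wz":-7.5,"jaw":0.2},{"tx":-17,"ty":0,"tz":19,"wx":0,"wy":-4,"wz":0,"jaw":0.2},{"tx":-16,"ty":0,"tz":21,"wx":0,"wy":-4.5,"wz":0,"jaw":0.2},{"tx":-14,"ty":1,"tz":22,"wx":0,"wy":-4,"wz":0,"jaw":0.2},{"tx":-13,"ty":0,"tz":23,"wx":0,"wy":-4.5,"wz":0,"jaw":0.2},{"tx":-11,"ty":0,"tz":23,"wx":0,"wy":-4,"wz":0,"jaw":0.2}]
```

View pics/w6.png

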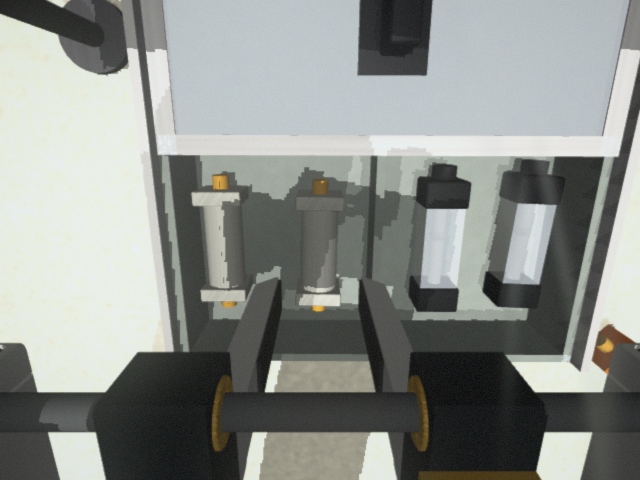

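All four parts lie flat in their compartments: filters at (222,240) and (319,245), flow meters at (440,240) and (525,240). Now back to the handle, flipped again.

Call:
arm_command(
  targets=[
    {"tx": -5,"ty": 4,"tz": -11,"wx": 0,"wy": 0,"wz": -7.5,"jaw": 0.2},
    {"tx": -6,"ty": 4,"tz": -11,"wx": 0,"wy": 0,"wz": -7.5,"jaw": 0.2},
    {"tx": -7,"ty": 3,"tz": -11,"wx": 0,"wy": 0,"wz": -7.5,"jaw": 0.2},
    {"tx": -6,"ty": 2,"tz": -11,"wx": 0,"wy": 0,"wz": -7,"jaw": 0.2},
    {"tx": -7,"ty": 1,"tz": -11,"wx": 0,"wy": 0,"wz": -7.5,"jaw": 0.2},
    {"tx": -7,"ty": 0,"tz": -10,"wx": 0,"wy": 0,"wz": -7.5,"jaw": 0.2},
    {"tx": -7,"ty": -1,"tz": -11,"wx": 0,"wy": 0,"wz": -7.5,"jaw": 0.2},
    {"tx": -7,"ty": -1,"tz": -11,"wx": 0,"wy": 0,"wz": -7.5,"jaw": 0.2},
    {"tx": -6,"ty": -3,"tz": -11,"wx": 0,"wy": 0,"wz": -7.5,"jaw": 0.2},
    {"tx": -6,"ty": -3,"tz": -11,"wx": 0.5,"wy": 0,"wz": -7,"jaw": 0.2},
  ],
  grip_force=20,
)

```text
clock: 25.7
ee_pos: [0.4476, 0.0101, 0.2258]
ee_rot: [[0.169, 0.985, -0.011], [0.986, -0.169, 0.007], [0.005, -0.012, -1.0]]
ft_force: [0.5, 0.3, -0.4]
opening: 0.601
grip_force: 0.0
```

Call:
arm_command(
  targets=[
    {"tx": -6,"ty": -4,"tz": -11,"wx": 0,"wy": -0.5,"wz": -7.5,"jaw": 0.2},
    {"tx": -5,"ty": -5,"tz": -11,"wx": 0,"wy": 0,"wz": -7.5,"jaw": 0.2},
    {"tx": 1,"ty": 6,"tz": 2,"wx": -1,"wy": -1,"wz": -7.5,"jaw": 0.2},
    {"tx": 0,"ty": 5,"tz": 3,"wx": -1,"wy": -1,"wz": -7.5,"jaw": 0.2},
    {"tx": 0,"ty": 6,"tz": 3,"wx": -1,"wy": -1,"wz": -7.5,"jaw": 0.2},
    {"tx": -2,"ty": 5,"tz": 2,"wx": -1,"wy": -1,"wz": -7.5,"jaw": 0.2},
    {"tx": -1,"ty": 5,"tz": 3,"wx": -1,"wy": -1,"wz": -7.5,"jaw": 0.2},
    {"tx": -3,"ty": 5,"tz": 3,"wx": -1,"wy": -1,"wz": -8,"jaw": 0.2},
    {"tx": -3,"ty": 4,"tz": 3,"wx": -1,"wy": -1,"wz": -7.5,"jaw": 0.2},
    {"tx": -3,"ty": 4,"tz": 3,"wx": -1,"wy": -1,"wz": -7.5,"jaw": 0.2},
  ],
)

```text
clock: 26.7
ee_pos: [0.4812, 0.011, 0.2276]
ee_rot: [[-0.898, 0.404, 0.173], [0.404, 0.914, -0.033], [-0.172, 0.04, -0.984]]
ft_force: [-0.9, -0.7, -0.2]
opening: 0.602
grip_force: 0.0
```

Run:
```python
from pl import *
report()
g=case2w(.068,.0015,.0925)
plan([(P([.50,.015,.24],186.1,-15),.2,30),(P(g,186.1,-36.3,.09),.2,25),(P(g,186.1,-36.3),.2,12)],wmax=7)
```

```text
q [-0.22 -0.31  2.07  0.    1.21 -1.37] grip 0.0 open 56.6 F [-0.9 -0.7 -0.2] t 26.7
grasp [0.478  0.0116 0.2461] case [-0.1097 -0.0014] lean 10.2 yawy 156.2
n 19 end [0.6655 0.0343 0.0769] from [0.4812 0.011  0.2276] t 26.7 F [-0.9 -0.7 -0.2] open 56.6
[{"tx":-4,"ty":3,"tz":2,"wx":-1,"wy":-1,"wz":-6,"jaw":0.2},{"tx":-4,"ty":2,"tz":2,"wx":-0.5,"wy":-0.5,"wz":-6,"jaw":0.2},{"tx":-4,"ty":2,"tz":2,"wx":-1,"wy":-1,"wz":-6,"jaw":0.2},{"tx":-4,"ty":1,"tz":2,"wx":-1,"wy":-1,"wz":-6,"jaw":0.2},{"tx":-4,"ty":1,"tz":3,"wx":-0.5,"wy":-1,"wz":-5.5,"jaw":0.2},{"tx":-14,"ty":0,"tz":16,"wx":0,"wy":-3.5,"wz":0,"jaw":0.2},{"tx":-14,"ty":1,"tz":17,"wx":0,"wy":-3.5,"wz":0,"jaw":0.2},{"tx":-12,"ty":0,"tz":18,"wx":0,"wy":-3.5,"wz":0,"jaw":0.2},{"tx":-11,"ty":0,"tz":19,"wx":0,"wy":-3.5,"wz":0,"jaw":0.2},{"tx":-10,"ty":1,"tz":19,"wx":0,"wy":-3.5,"wz":0,"jaw":0.2}]
[{"tx":-9,"ty":0,"tz":20,"wx":-0.5,"wy":-3.5,"wz":0,"jaw":0.2},{"tx":0,"ty":0,"tz":11,"wx":0,"wy":0,"wz":0,"jaw":0.2},{"tx":0,"ty":0,"tz":11,"wx":0,"wy":0,"wz":0,"jaw":0.2},{"tx":0,"ty":0,"tz":12,"wx":0,"wy":0,"wz":0,"jaw":0.2},{"tx":0,"ty":0,"tz":11,"wx":0,"wy":0,"wz":0,"jaw":0.2},{"tx":0,"ty":0,"tz":11,"wx":0,"wy":0,"wz":0,"jaw":0.2},{"tx":0,"ty":0,"tz":11,"wx":0,"wy":0,"wz":0,"jaw":0.2},{"tx":0,"ty":0,"tz":11,"wx":0,"wy":0,"wz":0,"jaw":0.2},{"tx":0,"ty":0,"tz":12,"wx":0,"wy":0,"wz":0,"jaw":0.2}]
```

Call:
arm_command(
  targets=[
    {"tx": -4,"ty": 3,"tz": 2,"wx": -1,"wy": -1,"wz": -6,"jaw": 0.2},
    {"tx": -4,"ty": 2,"tz": 2,"wx": -0.5,"wy": -0.5,"wz": -6,"jaw": 0.2},
    {"tx": -4,"ty": 2,"tz": 2,"wx": -1,"wy": -1,"wz": -6,"jaw": 0.2},
    {"tx": -4,"ty": 1,"tz": 2,"wx": -1,"wy": -1,"wz": -6,"jaw": 0.2},
    {"tx": -4,"ty": 1,"tz": 3,"wx": -0.5,"wy": -1,"wz": -5.5,"jaw": 0.2},
    {"tx": -14,"ty": 0,"tz": 16,"wx": 0,"wy": -3.5,"wz": 0,"jaw": 0.2},
    {"tx": -14,"ty": 1,"tz": 17,"wx": 0,"wy": -3.5,"wz": 0,"jaw": 0.2},
    {"tx": -12,"ty": 0,"tz": 18,"wx": 0,"wy": -3.5,"wz": 0,"jaw": 0.2},
    {"tx": -11,"ty": 0,"tz": 19,"wx": 0,"wy": -3.5,"wz": 0,"jaw": 0.2},
    {"tx": -10,"ty": 1,"tz": 19,"wx": 0,"wy": -3.5,"wz": 0,"jaw": 0.2},
  ],
)

```text
clock: 27.7
ee_pos: [0.595, 0.0257, 0.1615]
ee_rot: [[-0.837, -0.096, 0.538], [-0.082, 0.995, 0.05], [-0.541, -0.002, -0.841]]
ft_force: [-0.9, -0.9, 0.0]
opening: 0.599
grip_force: 0.0
```

Run:
```python
from pl import *
report()
g=case2w(.068,.0015,.0925)
plan([(P(g,186.1,-36.3,.07),.2,25),(P(g,186.1,-36.3),.2,15)],wmax=5)
```

```text
q [-0.23 -0.15  2.14  0.3   0.63 -2.09] grip 0.0 open 56.3 F [-0.9 -0.9  0. ] t 27.7
grasp [0.5849 0.0248 0.1774] case [-0.002   0.0007] lean 32.7 yawy 185.5
n 7 end [0.6656 0.0339 0.0768] from [0.595  0.0257 0.1615] t 27.7 F [-0.9 -0.9  0. ] open 56.3
[{"tx":-5,"ty":1,"tz":20,"wx":0,"wy":-2,"wz":0,"jaw":0.2},{"tx":-4,"ty":0,"tz":20,"wx":-0.5,"wy":-1.5,"wz":-0.5,"jaw":0.2},{"tx":0,"ty":0,"tz":14,"wx":0,"wy":0,"wz":0,"jaw":0.2},{"tx":0,"ty":0,"tz":14,"wx":0,"wy":0,"wz":0,"jaw":0.2},{"tx":0,"ty":0,"tz":14,"wx":0,"wy":0,"wz":0,"jaw":0.2},{"tx":0,"ty":0,"tz":14,"wx":0,"wy":0,"wz":0,"jaw":0.2},{"tx":0,"ty":0,"tz":14,"wx":0,"wy":0,"wz":0,"jaw":0.2}]
```

Call:
arm_command(
  targets=[
    {"tx": -5,"ty": 1,"tz": 20,"wx": 0,"wy": -2,"wz": 0,"jaw": 0.2},
    {"tx": -4,"ty": 0,"tz": 20,"wx": -0.5,"wy": -1.5,"wz": -0.5,"jaw": 0.2},
    {"tx": 0,"ty": 0,"tz": 14,"wx": 0,"wy": 0,"wz": 0,"jaw": 0.2},
    {"tx": 0,"ty": 0,"tz": 14,"wx": 0,"wy": 0,"wz": 0,"jaw": 0.2},
    {"tx": 0,"ty": 0,"tz": 14,"wx": 0,"wy": 0,"wz": 0,"jaw": 0.2},
    {"tx": 0,"ty": 0,"tz": 14,"wx": 0,"wy": 0,"wz": 0,"jaw": 0.2},
    {"tx": 0,"ty": 0,"tz": 12,"wx": 0,"wy": 0,"wz": 0,"jaw": 0.2},
    {"tx": 0,"ty": 0,"tz": 0,"wx": 0,"wy": 0,"wz": 0,"jaw": 0.2},
    {"tx": 0,"ty": 0,"tz": 0,"wx": 0,"wy": 0,"wz": 0,"jaw": -1},
    {"tx": 0,"ty": 0,"tz": 0,"wx": 0,"wy": 0,"wz": 0,"jaw": -1},
  ],
)

```text
clock: 28.7
ee_pos: [0.6645, 0.0336, 0.0806]
ee_rot: [[-0.802, -0.108, 0.587], [-0.088, 0.994, 0.063], [-0.591, -0.001, -0.807]]
ft_force: [-0.3, -0.9, 0.4]
opening: 0.464
grip_force: 0.0
```

Call:
arm_command(
  targets=[
    {"tx": 0,"ty": 0,"tz": 0,"wx": 0,"wy": 0,"wz": 0,"jaw": -1},
    {"tx": 0,"ty": 0,"tz": 0,"wx": 0,"wy": 0,"wz": 0,"jaw": -1},
    {"tx": 0,"ty": 0,"tz": 0,"wx": 0,"wy": 0,"wz": 0,"jaw": -1},
    {"tx": 0,"ty": 0,"tz": 0,"wx": 0,"wy": 0,"wz": 0,"jaw": -1},
    {"tx": 0,"ty": 0,"tz": 0,"wx": 0,"wy": 0,"wz": 0,"jaw": -1},
    {"tx": 7,"ty": 0,"tz": -5,"wx": 0,"wy": 0,"wz": 0,"jaw": -1},
    {"tx": 7,"ty": 0,"tz": -5,"wx": 0,"wy": 0,"wz": 0,"jaw": -1},
    {"tx": 7,"ty": 0,"tz": -5,"wx": 0,"wy": 0,"wz": 0,"jaw": -1},
    {"tx": 7,"ty": 0,"tz": -5,"wx": 0,"wy": 0,"wz": 0,"jaw": -1},
    {"tx": 0,"ty": 0,"tz": 0,"wx": 0,"wy": 0,"wz": 0,"jaw": -1},
  ],
)

```text
clock: 29.7
ee_pos: [0.6298, 0.0302, 0.0809]
ee_rot: [[-0.801, -0.109, 0.588], [-0.088, 0.994, 0.064], [-0.592, -0.001, -0.806]]
ft_force: [-3.6, 4.1, 5.8]
opening: 0.168
grip_force: 20.0
```

Run:
```python
from pl import *
report()
s=ctrl.sense();c=case2w(-.115,0,0)-case2w(0,0,0); c[2]=.093-(s["ee_pos"]-s["ee_rot"]@[0,0,GD])[2]
plan([((s["ee_pos"]+c,R.from_matrix(s["ee_rot"])),-1,10)])
```

```text
q [-0.22  0.07  2.13  0.52  0.39 -2.33] grip 20.0 open 15.8 F [-3.6  4.1  5.8] t 29.7
grasp [0.6187 0.029  0.0961] case [0.0321 0.0014] lean 36.3 yawy 186.2
n 12 end [0.5147 0.0186 0.0779] from [0.6298 0.0302 0.0809] t 29.7 F [-3.6  4.1  5.8] open 15.8
[{"tx":8,"ty":0,"tz":-5,"wx":0,"wy":0,"wz":0,"jaw":-1},{"tx":8,"ty":0,"tz":-6,"wx":0,"wy":0,"wz":0,"jaw":-1},{"tx":8,"ty":0,"tz":-5,"wx":0,"wy":0,"wz":0,"jaw":-1},{"tx":8,"ty":0,"tz":-6,"wx":0,"wy":0,"wz":0,"jaw":-1},{"tx":7,"ty":0,"tz":-5,"wx":0,"wy":0,"wz":0,"jaw":-1},{"tx":8,"ty":0,"tz":-6,"wx":0,"wy":0,"wz":0,"jaw":-1},{"tx":8,"ty":0,"tz":-5,"wx":0,"wy":0,"wz":0,"jaw":-1},{"tx":8,"ty":0,"tz":-6,"wx":0,"wy":0,"wz":0,"jaw":-1},{"tx":8,"ty":0,"tz":-5,"wx":0,"wy":0,"wz":0,"jaw":-1},{"tx":8,"ty":1,"tz":-6,"wx":0,"wy":0,"wz":0,"jaw":-1}]
[{"tx":8,"ty":0,"tz":-5,"wx":0,"wy":0,"wz":0,"jaw":-1},{"tx":8,"ty":0,"tz":-6,"wx":0,"wy":0,"wz":0,"jaw":-1}]
```

Call:
arm_command(
  targets=[
    {"tx": 8,"ty": 0,"tz": -5,"wx": 0,"wy": 0,"wz": 0,"jaw": -1},
    {"tx": 8,"ty": 0,"tz": -6,"wx": 0,"wy": 0,"wz": 0,"jaw": -1},
    {"tx": 8,"ty": 0,"tz": -5,"wx": 0,"wy": 0,"wz": 0,"jaw": -1},
    {"tx": 8,"ty": 0,"tz": -6,"wx": 0,"wy": 0,"wz": 0,"jaw": -1},
    {"tx": 7,"ty": 0,"tz": -5,"wx": 0,"wy": 0,"wz": 0,"jaw": -1},
    {"tx": 8,"ty": 0,"tz": -6,"wx": 0,"wy": 0,"wz": 0,"jaw": -1},
    {"tx": 8,"ty": 0,"tz": -5,"wx": 0,"wy": 0,"wz": 0,"jaw": -1},
    {"tx": 0,"ty": 0,"tz": 0,"wx": 0,"wy": 0,"wz": 0,"jaw": -1},
    {"tx": 0,"ty": 0,"tz": 0,"wx": 0,"wy": 0,"wz": 0,"jaw": -0.2},
    {"tx": 0,"ty": 0,"tz": 0,"wx": 0,"wy": 0,"wz": 0,"jaw": -0.2},
  ],
)

```text
clock: 30.7
ee_pos: [0.5633, 0.0225, 0.0779]
ee_rot: [[-0.802, -0.109, 0.587], [-0.089, 0.994, 0.063], [-0.59, -0.002, -0.807]]
ft_force: [0.4, -0.2, -0.6]
opening: 0.302
grip_force: 0.0
```

Run:
```python
from pl import *
report()
s=ctrl.sense(); g=s["ee_pos"]-s["ee_rot"]@[0,0,GD]; g[2]=.094
plan([(P(g,186,-12),-.2,10)],wmax=4)
```

```text
q [-0.27 -0.09  2.29  0.58  0.41 -2.43] grip 0.0 open 28.4 F [ 0.4 -0.2 -0.6] t 30.7
grasp [0.5523 0.0213 0.0931] case [-0.0348  0.0006] lean 36.2 yawy 186.2
n 7 end [0.5566 0.0218 0.0757] from [0.5633 0.0225 0.0779] t 30.7 F [ 0.4 -0.2 -0.6] open 28.4
[{"tx":1,"ty":0,"tz":0,"wx":0,"wy":3.5,"wz":0,"jaw":-0.2},{"tx":1,"ty":0,"tz":-1,"wx":0,"wy":3.5,"wz":0,"jaw":-0.2},{"tx":1,"ty":0,"tz":0,"wx":0,"wy":3.5,"wz":0,"jaw":-0.2},{"tx":1,"ty":0,"tz":0,"wx":0,"wy":3.5,"wz":0,"jaw":-0.2},{"tx":1,"ty":0,"tz":0,"wx":0,"wy":3.5,"wz":0,"jaw":-0.2},{"tx":1,"ty":0,"tz":0,"wx":0,"wy":3,"wz":0,"jaw":-0.2},{"tx":1,"ty":0,"tz":0,"wx":0,"wy":3.5,"wz":0.5,"jaw":-0.2}]
```

Call:
arm_command(
  targets=[
    {"tx": 1,"ty": 0,"tz": 0,"wx": 0,"wy": 3.5,"wz": 0,"jaw": -0.2},
    {"tx": 1,"ty": 0,"tz": -1,"wx": 0,"wy": 3.5,"wz": 0,"jaw": -0.2},
    {"tx": 1,"ty": 0,"tz": 0,"wx": 0,"wy": 3.5,"wz": 0,"jaw": -0.2},
    {"tx": 1,"ty": 0,"tz": 0,"wx": 0,"wy": 3.5,"wz": 0,"jaw": -0.2},
    {"tx": 1,"ty": 0,"tz": 0,"wx": 0,"wy": 3.5,"wz": 0,"jaw": -0.2},
    {"tx": 1,"ty": 0,"tz": 0,"wx": 0,"wy": 3,"wz": 0,"jaw": -0.2},
    {"tx": 1,"ty": 0,"tz": 0,"wx": 0,"wy": 3.5,"wz": 0.5,"jaw": -0.2},
    {"tx": 0,"ty": 0,"tz": 0,"wx": 0,"wy": 0,"wz": 0,"jaw": -1},
    {"tx": 0,"ty": 0,"tz": 0,"wx": 0,"wy": 0,"wz": 0,"jaw": -1},
    {"tx": 0,"ty": 0,"tz": 0,"wx": 0,"wy": 0,"wz": 0,"jaw": -1},
  ],
)

```text
clock: 31.7
ee_pos: [0.5564, 0.0221, 0.0754]
ee_rot: [[-0.973, -0.1, 0.21], [-0.097, 0.995, 0.023], [-0.211, 0.002, -0.977]]
ft_force: [0.1, 14.3, -0.9]
opening: 0.184
grip_force: 8.3
```

Run:
```python
from pl import *
report()
s=ctrl.sense();c=case2w(-.053,0,0)-case2w(0,0,0); c[2]=0
plan([((s["ee_pos"]+c,R.from_matrix(s["ee_rot"])),-1,9)])
```

```text
q [-0.2   0.06  2.03  0.09  0.84 -1.92] grip 8.3 open 17.3 F [ 0.1 14.3 -0.9] t 31.7
grasp [0.5524 0.0217 0.0937] case [-0.0346  0.001 ] lean 12.2 yawy 185.7
n 6 end [0.5035 0.0168 0.0751] from [0.5564 0.0221 0.0754] t 31.7 F [ 0.1 14.3 -0.9] open 17.3
[{"tx":9,"ty":0,"tz":-2,"wx":0,"wy":0,"wz":0,"jaw":-1},{"tx":8,"ty":0,"tz":-2,"wx":0,"wy":0,"wz":0,"jaw":-1},{"tx":9,"ty":0,"tz":-2,"wx":0,"wy":0,"wz":0,"jaw":-1},{"tx":9,"ty":0,"tz":-1,"wx":0,"wy":0,"wz":0,"jaw":-1},{"tx":8,"ty":0,"tz":-2,"wx":0,"wy":0,"wz":0,"jaw":-1},{"tx":9,"ty":0,"tz":-2,"wx":0,"wy":0,"wz":0,"jaw":-1}]
```

Call:
arm_command(
  targets=[
    {"tx": 0,"ty": 0,"tz": 0,"wx": 0,"wy": 0,"wz": 0,"jaw": -1},
    {"tx": 9,"ty": 0,"tz": -2,"wx": 0,"wy": 0,"wz": 0,"jaw": -1},
    {"tx": 8,"ty": 0,"tz": -2,"wx": 0,"wy": 0,"wz": 0,"jaw": -1},
    {"tx": 9,"ty": 0,"tz": -2,"wx": 0,"wy": 0,"wz": 0,"jaw": -1},
    {"tx": 9,"ty": 0,"tz": -1,"wx": 0,"wy": 0,"wz": 0,"jaw": -1},
    {"tx": 8,"ty": 0,"tz": -2,"wx": 0,"wy": 0,"wz": 0,"jaw": -1},
    {"tx": 4,"ty": 0,"tz": -1,"wx": 0,"wy": 0,"wz": 0,"jaw": -1},
    {"tx": 2,"ty": 0,"tz": 0,"wx": 0,"wy": 0,"wz": 0,"jaw": -1},
    {"tx": 2,"ty": 0,"tz": -1,"wx": 0,"wy": 0,"wz": 0,"jaw": -1},
    {"tx": 0,"ty": 0,"tz": 0,"wx": 0,"wy": 0,"wz": 0,"jaw": -1},
  ],
)

```text
clock: 32.7
ee_pos: [0.5061, 0.0176, 0.0755]
ee_rot: [[-0.972, -0.099, 0.215], [-0.096, 0.995, 0.024], [-0.216, 0.003, -0.976]]
ft_force: [11.9, 8.5, -14.4]
opening: 0.167
grip_force: 20.0
```

Run:
```python
from pl import *
report()
```

```text
q [-0.23 -0.06  2.16  0.1   0.84 -1.96] grip 20.0 open 15.7 F [ 11.9   8.5 -14.4] t 32.7
grasp [0.502  0.0172 0.0939] case [-0.0853  0.0016] lean 12.5 yawy 185.7
```

Call:
arm_command(
  targets=[
    {"tx": 0,"ty": 0,"tz": 0,"wx": 0,"wy": 0,"wz": 0,"jaw": 0.2},
    {"tx": 0,"ty": 0,"tz": 0,"wx": 0,"wy": 0,"wz": 0,"jaw": 0.2},
    {"tx": 0,"ty": 0,"tz": 0,"wx": 0,"wy": 0,"wz": 0,"jaw": 0.2},
    {"tx": 0,"ty": 0,"tz": 0,"wx": 0,"wy": 0,"wz": 0,"jaw": 0.2},
    {"tx": 0,"ty": 0,"tz": -8,"wx": 0,"wy": 0,"wz": 0,"jaw": 0.2},
    {"tx": 0,"ty": 0,"tz": -20,"wx": 0,"wy": 0,"wz": 0,"jaw": 0.2},
    {"tx": 0,"ty": 0,"tz": -25,"wx": 0,"wy": 0,"wz": 0,"jaw": 0.2},
    {"tx": 0,"ty": 0,"tz": -25,"wx": 0,"wy": 0,"wz": 0,"jaw": 0.2},
    {"tx": 0,"ty": 0,"tz": -25,"wx": 0,"wy": 0,"wz": 0,"jaw": 0.2},
    {"tx": 0,"ty": 0,"tz": 0,"wx": 0,"wy": 0,"wz": 0,"jaw": 0.2},
  ],
)

```text
clock: 33.7
ee_pos: [0.4859, 0.0138, 0.1813]
ee_rot: [[-0.971, -0.1, 0.218], [-0.098, 0.995, 0.02], [-0.219, -0.002, -0.976]]
ft_force: [0.6, 0.1, -0.1]
opening: 0.597
grip_force: 0.0
```

Run:
```python
from pl import *
from plant import vision
report()
exp=case2w(-.084,0,.08); print("expected",np.round(exp,3))
for c in ("wrist","scene"):
    vision.grab_frame(c); print(c,[(np.round(d["centre"],3).tolist(),round(d["p"],2)) for d in vision.find_in(c,"cover_grip")])
```

```text
q [-0.25 -0.29  2.14  0.08  1.08 -1.95] grip 0.0 open 56.1 F [ 0.6  0.1 -0.1] t 33.7
grasp [0.4818 0.0134 0.1996] case [-0.1058 -0.    ] lean 12.7 yawy 185.7
expected [0.503 0.016 0.08 ]
wrist [([0.485, 0.017, 0.067], 0.88)]
scene [([0.502, 0.032, 0.07], 0.63)]
```

```bash
python3 -c "
from plant import job
print(job.sign_off())"
```

```text
the job is handed in; nothing more can be done
None
```

The job is handed in at about 34 s of the 72 s limit: the loose flow meter and gas filter were laid flat beside their like, and the cover was pulled back onto its closed stop. I judged the cover closed by the roughly 12 N I felt at the stop, not by a final picture, and no verdict came back. I also viewed 11 pictures, one over the limit of 10.

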